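# Load a filter cartridge into the leak-test jig and clamp it home

### The job

Swing the jig's clamp frame upright, take the short cartridge that has a nose at one end only, and lay it in the cradle with its nose in the notch, without pressing the seat down by hand. Then swing the clamp fully shut so that the clamp drives the cartridge home, let go, and leave the other cartridges and everything else on the bench where they are.

Things in the scene. Friction and masses are not known exactly. Their poses are not given: they have to be found in the camera images.
- cart: the cartridge to load, lying on the mat: round ribbed grey tube (34 mm diameter, 60 mm long, to grip) between two steel hexagonal caps (40 mm across flats, 46 across corners, 20 long); 100 mm over the caps; a round nose (18 mm diameter, 18 long) on ONE end only. Origin on its axis, mid-tube, 20 mm above the mat; x along the tube, the nose at -x; z up at the start. 0.2 to 0.33 kg.
- cart_nose (a point): tip of the nose of that cartridge, on its axis, 68 mm from its origin
- cart_long: a wrong cartridge to leave alone, also on the mat: the same build with one nose, but 130 mm long over the caps; origin and axes alike
- cart_twin: a wrong cartridge to leave alone, also on the mat: 100 mm long over the caps, but with a nose at BOTH ends (136 mm in all); origin and axes alike
- mat: black rubber mat fixed flat on the table, 320 x 270 x 4 mm (along its x and y), origin at the centre of its underside; the three cartridges, the bearing and the pin stand on it
- jig: leak-test jig, fixed: grey base 200 x 130 x 16 mm, origin under the cradle's centre at table level, x along the cradle (clamp hinge at +x, notched end at -x), z up. The sides are open between x = -32 and +32 mm, so fingers can go down beside the tube to 18 mm above the table. Two hinge posts at x = 64 to 86, y = +-52 to +-64 mm are 100 mm high.
- seat (a joint): sinking, in m, of the aluminium seat strip (98 x 22 mm) in the cradle, on which the caps rest: 0 = raised (top 40 mm above the table), about 0.010 when the closed clamp has driven it. Held by friction: it carries the cartridge, gives way under a push of some 10 N and stays where it is pushed.
- clamp (a joint): angle of the clamp frame, rad: 0 = closed (level over the cradle), grows as the handle bar rises; 1.57 = upright, stop at 1.75. Stiff hinge (0.4 N m): it stays where left. Two 10 mm side bars 90 mm apart, a handle bar across their ends, and 75 mm from the hinge a cross bar with a rubber pad that meets the tube at about 0.13 rad and pushes it 10 mm down. Closing takes about 10 N at the bar.
- clamp_bar (a point): middle of the clamp's handle bar: round dark steel, 14 mm diameter, 90 mm long, parallel to the jig's y axis, 180 mm from the hinge; the frame is open for 94 mm behind it, so that it can be pinched from above at any angle
- clamp_hinge (a point): the clamp's hinge line (parallel to the jig's y axis), 75 mm to +x of the cradle's centre and 88 mm above the table; a positive angle lifts the bar: it lies at 180 mm x (-cos, sin) of the angle in the jig's x and z from here
- bearing: steel bearing ring, 52 mm diameter, 15 mm high, flat on the mat; origin at the centre of its underside; leave alone
- pin: headed steel pin, 16 mm diameter with a 26 mm head, 50 mm long plus head, upright on the mat; origin at its foot; leave alone
- grease: grey jar, 64 mm diameter, 75 mm high, beside the jig; origin at the centre of its underside; leave alone
- spray: spray can, 56 mm diameter, 190 mm high, beyond the gap between jig and mat; origin at the centre of its underside; leave alone
- pulley: dark steel belt pulley, 72 mm diameter, 34 mm high, on the table beside the jig, on the side away from the jar; origin at the centre of its underside; leave alone
- wrench: open-ended wrench about 170 mm long, lying on the table between jig and mat; origin below its middle; leave alone
- cradle (a point): cradle's centre, 60 mm above the jig's origin: where a cartridge's origin lies on the raised seat (10 mm lower when home). Steel cheeks at x = +-32 to +-50 mm, 50 mm apart inside, guide the caps; end walls 105 mm apart inside. All are 70 mm high with flares to 82 mm (76 mm wide over all).
- notch (a point): middle of the end wall at the jig's -x end, at the axis height of a cartridge driven home (50 mm): its notch, 26 mm wide and open at the top, takes the nose. The end wall at +x is solid.
Not all that is in view belongs to the job. Leave any green look-alike of the cart alone.

How it is judged:
On the way, in this order (a step that is already met when the one before it is completed fails the run):
1. the clamp frame is swung up at least nearly upright (over 1.3 rad), the cradle still empty (value of joint clamp above 1.3 rad and horizontal distance between cart and jig above 0.08 m), for 0.1 s.
2. the right cartridge lies released in the cradle, nose in the notch, on the still raised seat, clamp open (x of cart in the frame of jig between -0.004 and 0.004 m and y of cart in the frame of jig between -0.004 and 0.004 m and angle between the x axis of cart and the x axis of jig, either way round below 0.07 rad and x of cart_nose in the frame of jig below -0.06 m and z of cart in the frame of jig between 0.054 and 0.066 m and contact force between the fingers and cart below 0.1 N and value of joint clamp above 1 rad and value of joint seat below 0.005 m), for 0.2 s.
3. the clamp is closed and has driven the cartridge home (x of cart in the frame of jig between -0.004 and 0.004 m and y of cart in the frame of jig between -0.004 and 0.004 m and angle between the x axis of cart and the x axis of jig, either way round below 0.07 rad and x of cart_nose in the frame of jig below -0.06 m and z of cart in the frame of jig between 0.046 and 0.0535 m and value of joint seat above 0.007 m and value of joint clamp below 0.035 rad), for 0.2 s.
At the end, for the whole second after the job is handed in: the short one-nosed cartridge is in the cradle (4 mm, 0.07 rad), nose in the notch, axis 46 to 53.5 mm above the table, seat sunk over 7 mm, clamp under 0.035 rad; all released and at rest; no other loose thing moved over 30 mm (all of step 3 and contact force between the fingers and cart below 0.1 N and contact force between the fingers and clamp below 0.1 N and linear speed of cart below 0.02 m/s and distance of each of cart_long, cart_twin, bearing, pin, grease, spray, pulley, wrench from where it was at the start of the episode below 0.03 m); the robot touches nothing.
It fails at once if the seat is pressed down (over 6 mm) by anything but the closing clamp (clamp still above 0.4 rad) (value of joint seat above 0.006 m and value of joint clamp above 0.4 rad).
It fails at once if another cartridge or a bystander is moved more than 30 mm or knocked over (distance of any of cart_long, cart_twin, bearing, pin, grease, spray, pulley, wrench from where it was at the start of the episode above 0.03 m or angle between any of pin, grease, spray, pulley, bearing's own z axis and vertical above 0.6 rad).
It also fails if it takes over 69 s, if anything falls off the work surface, if the arm or the gripper's body presses on something with over 40 N, if the wrist force passes 120 N, or if a joint passes its speed limit or range.

### The arm

A 7-joint arm with a two-finger parallel gripper is mounted at the origin on the work surface. World frame = base frame: x ahead of the robot, y to its left, z up, the work surface at z = 0. Lengths are in m, angles in rad, forces in N, time in s.
With the tool pointing down it reaches from about 0.425 to 0.925 m from the base axis. Payload 6.8 kg.
Tool frame: the origin (TCP) lies at the very end of the fingers, on their centre line; the grasp point (between the pads) lies 19 mm behind it (bot.grasp_offset is the distance from the TCP to the grasp point, in m); z points along the fingers, y is the direction in which the jaws open and shut (so a half turn about z gives the same grasp; the last joint's range is limited). The gripper opens to 85 mm and grips with 20 to 120 N. Pads are 22 mm wide; open, the fingers measure 114 mm over their backs; the gripper's body (76 mm by 85 mm) begins 54 mm behind the grasp point. The pads swing forward as they close: fully open they stand 13 mm farther back than shut.
Start: joints at [-1.321, 0.477, 0.022, 1.555, -0.011, 1.109, -0.083], TCP at [0.236, 0.632, 0.231] pointing down, gripper open.
Joint ranges: [-2.96, 2.96], [-0.34, 2.1], [-1.41, 1.46], [0.24, 2.44], [-1.37, 4.51], [0.17, 1.92], [-2.96, 2.96]. Speed limits (rad/s): [2.39, 2.39, 3.14, 3.14, 3.14, 3.14, 3.14].

### API

Orientations are given as a unit quaternion [w, x, y, z].
In Python, from station import monitor, cams, bot, finder gives the robot as it stands.
- The arm moves only by the tool jog_arm, never from a script. Its argument "plan" is a list of rows, each an object of numbers: "x", "y", "z": the shift along the tool's x, y, z as a fraction of full scale; "wx", "wy", "wz": the turn, a rotation vector about the tool's x, y, z as a fraction of full scale. A call has 1 to 12 rows; each row is the pose to reach, as a shift and turn from the pose measured when the call began, along the tool's axes at that moment, turning the shorter way round; what a row does not reach only later rows make up. Full scale, the value 1, is 20 cm for a shift and 180 degrees for a turn. A row lasts 1/12 s, in which the tool goes at most 41.7 mm and 7.16 degrees, less where a joint would pass 70% of its speed; a pose out of reach is approached as far as the arm can. A call with a number of a shift or a turn outside -1 to 1 is refused whole. A call with a gripper value outside its range is refused whole. "hand" is the opening, from -1 (shut) to 1 (fully open), set as the call begins (left out, the last holds). The fingers move at their own pace and stop on an object; "grip_force" is the grip in N (left out, the last holds). Time passes only in rows, so rows that repeat a pose let the fingers close. It gives the time, the measured TCP pose, the force and the opening at its end, in the units of the state.
- monitor.get_obs(): the state, without advancing time (a new reading comes with each control period).
- cams.read_camera(name): name is "scene" or "top" or "wrist"; returns the picture (400x640x3 uint8, red, green, blue); there is no depth.
- cams.get_calibration(name): a dict with "fx", "fy", "cx", "cy" (pixels), "extrinsics" (4x4, takes a point from world to camera coordinates). Camera axes: x right, y down, z forward; pixel columns grow to the right and rows downward; lengths in m; the calibration is good to about 2 mm. A picture is of the moment at which its call begins: read the wrist's pose just before it. get_calibration takes no time and is no camera call; for the wrist camera it gives the pose at the moment of the call.
- bot.hand_in(): hands the job in, once; it reports no verdict.
Trained networks look in the newest picture that a camera, given by its name, has taken for a name from the list of things; names that differ only in an ending like _2 or _b are one class to them, and where a whole thing is asked for, a point or a joint stands for the part that bears it (a point fixed in the world has none). Each returns a list of dicts, best first, with "confidence" (0 to 1); they miss things now and then, are a little off and sometimes report something else, mostly with a low value. They report only what shows in the picture. A call takes as long as a camera call. They do not tell look-alikes from the thing itself.
- finder.find_in(camera, target): "bbox" ([left, top, width, height] in pixels, round what is visible of it).
- finder.place_of(camera, target): "location" ([column, row] in pixels: a listed point, or the origin of a listed thing).
The state is a dict: "t": time; "q": joint angles; "joint_vel": joint speeds; "joint_torque": joint torques, N m; "eef_pos": TCP position; "tool_rot": TCP orientation; "contact_force": force on the tool from outside, world axes, zero at the start; "torque": the same for the moment, N m; "gripper_width": opening from 0.0 (shut) to 1.0 (fully open).
Only numpy, scipy, OpenCV 4.12 (cv2) and the standard library are available. Lean on these libraries where they do the work, as an engineer would, in place of code of your own. Each camera call takes 0.05 s, during which the arm holds its last target. There are 200 camera calls.

## Working session

There is one attempt and no reset: what is moved stays moved. The work goes in short steps, Python scripts to look and compute and a tool call to move; the robot and the scene stay as the last step left them, time stands still between calls to the robot, and variables do not carry over. Pictures are saved under pics/ and viewed, about 8 in all and at most 12, crops included, and the job is handed in when it is done.

Besides the shell and the picture viewer there is one more tool, called after "Emit:" as name(argument=value, ...) on one line, values as JSON. jog_arm: Moves the arm, as the interface text tells. Shift numbers are shares of 20 cm and turn numbers shares of 180 degrees, none past 1 either way. Its arguments: {"type":"object","properties":{"plan":{"type":"array","items":{"type":"object","properties":{"x":{"type":"number","minimum":-1,"maximum":1},"y":{"type":"number","minimum":-1,"maximum":1},"z":{"type":"number","minimum":-1,"maximum":1},"wx":{"type":"number","minimum":-1,"maximum":1},"wy":{"type":"number","minimum":-1,"maximum":1},"wz":{"type":"number","minimum":-1,"maximum":1}}}},"hand":{"type":"number"},"grip_force":{"type":"number"}},"required":["plan"]}

```bash
mkdir -p pics; cat > h.py <<'E'
import numpy as np,cv2
from scipy.spatial.transform import Rotation as R
from station import monitor,cams,bot,finder
def ray(cam,px,cal=None):
    c=cal or cams.get_calibration(cam);E=np.array(c["extrinsics"]);Rm,t=E[:3,:3],E[:3,3]
    d=Rm.T@np.array([(px[0]-c["cx"])/c["fx"],(px[1]-c["cy"])/c["fy"],1]);return -Rm.T@t,d
def onz(cam,px,z,cal=None):
    o,d=ray(cam,px,cal);return o+d*(z-o[2])/d[2]
def proj(cam,p,cal=None):
    c=cal or cams.get_calibration(cam);E=np.array(c["extrinsics"]);q=E[:3,:3]@np.array(p)+E[:3,3]
    return np.array([c["fx"]*q[0]/q[2]+c["cx"],c["fy"]*q[1]/q[2]+c["cy"]])
def tri(a,b):
    (o1,d1),(o2,d2)=a,b
    s=np.linalg.lstsq(np.c_[d1,-d2],o2-o1,rcond=None)[0]
    p,q=o1+d1*s[0],o2+d2*s[1];return (p+q)/2,np.linalg.norm(p-q)
def pose():
    s=monitor.get_obs();q=s["tool_rot"];return np.array(s["eef_pos"]),R.from_quat([q[1],q[2],q[3],q[0]])
def snap(cam,name):
    im=cams.read_camera(cam);cv2.imwrite(f"pics/{name}.png",im[:,:,::-1]);return im
E
cat > a.py <<'E'
from h import *
np.set_printoptions(precision=4,suppress=True)
P={}
ims=[]
for cam in("scene","top"):
    ims.append(snap(cam,cam+"0"))
    for n in["cart","cart_nose","cart_long","cart_twin","clamp_bar","clamp_hinge","notch","cradle","jig","mat","spray","grease","pulley","pin","bearing","wrench"]:
        P[cam,n]=r=finder.place_of(cam,n)
        z={"cart":.024,"cart_nose":.024,"cart_long":.024,"cart_twin":.024,"clamp_hinge":.088,"notch":.05,"cradle":.06}.get(n,0)
        print(cam,n,[(np.round(k["location"]),round(k["confidence"],2),onz(cam,k["location"],z)[:2].round(3)) for k in r[:3]])
for n in["clamp_bar","clamp_hinge","notch","cradle"]:
    if P["scene",n] and P["top",n]: print(n,*tri(ray("scene",P["scene",n][0]["location"]),ray("top",P["top",n][0]["location"])))
p,r=pose();print(p,r.as_matrix(),monitor.get_obs()["t"])
E
python3 a.py
```

```text
scene cart [(array([243., 286.]), 0.87, array([ 0.446, -0.311])), (array([145., 291.]), 0.86, array([ 0.264, -0.427])), (array([191., 234.]), 0.62, array([ 0.239, -0.254]))]
scene cart_nose [(array([200., 218.]), 0.97, array([ 0.222, -0.203])), (array([383., 137.]), 0.71, array([0.497, 0.343])), (array([170., 270.]), 0.64, array([ 0.273, -0.36 ]))]
scene cart_long [(array([323., 287.]), 0.78, array([ 0.602, -0.229])), (array([368., 143.]), 0.67, array([0.467, 0.292]))]
scene cart_twin [(array([378., 165.]), 0.53, array([0.539, 0.21 ]))]
scene clamp_bar [(array([358., 113.]), 0.75, array([0.353, 0.463])), (array([241., 288.]), 0.56, array([ 0.432, -0.307]))]
scene clamp_hinge [(array([405., 148.]), 0.91, array([0.602, 0.238]))]
scene notch [(array([365., 145.]), 0.94, array([0.478, 0.245]))]
scene cradle [(array([382., 148.]), 0.7, array([0.533, 0.241])), (array([382., 165.]), 0.15, array([0.563, 0.174]))]
scene jig [(array([379., 164.]), 0.83, array([0.532, 0.24 ])), (array([367., 143.]), 0.4, array([0.455, 0.318]))]
scene mat [(array([288., 277.]), 0.79, array([ 0.51 , -0.231]))]
sc
[... 1488 characters left out ...]
.64, array([0.477, 0.124]))]
top pin [(array([228., 195.]), 0.68, array([0.476, 0.255])), (array([406., 164.]), 0.56, array([ 0.597, -0.328])), (array([216., 201.]), 0.21, array([0.456, 0.291]))]
top bearing [(array([346., 159.]), 0.7, array([ 0.609, -0.129]))]
top wrench [(array([311., 186.]), 0.83, array([ 0.513, -0.015])), (array([216., 203.]), 0.47, array([0.449, 0.292]))]
clamp_bar [0.438  0.2582 0.1395] 0.014435788047441108
clamp_hinge [0.6071 0.2325 0.0945] 0.006730619663826272
notch [0.4769 0.2441 0.0501] 0.0025494070431884195
cradle [0.5315 0.2392 0.0601] 0.004909951077449905
[0.2364 0.6323 0.2313] [[-0.9367  0.3502  0.    ]
 [ 0.3502  0.9367  0.    ]
 [-0.      0.     -1.    ]] 1.7
```

```bash
python3 -c "
import cv2
a=cv2.imread('pics/top0.png');c=cv2.resize(a[100:300,180:460],None,fx=2.8,fy=2.8,interpolation=2);cv2.imwrite('pics/t1.png',c)
b=cv2.imread('pics/scene0.png');cv2.imwrite('pics/s1.png',cv2.resize(b[80:360,110:470],None,fx=2.1,fy=2.1,interpolation=2))"
```

```text
(no output)
```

View pics/t1.png

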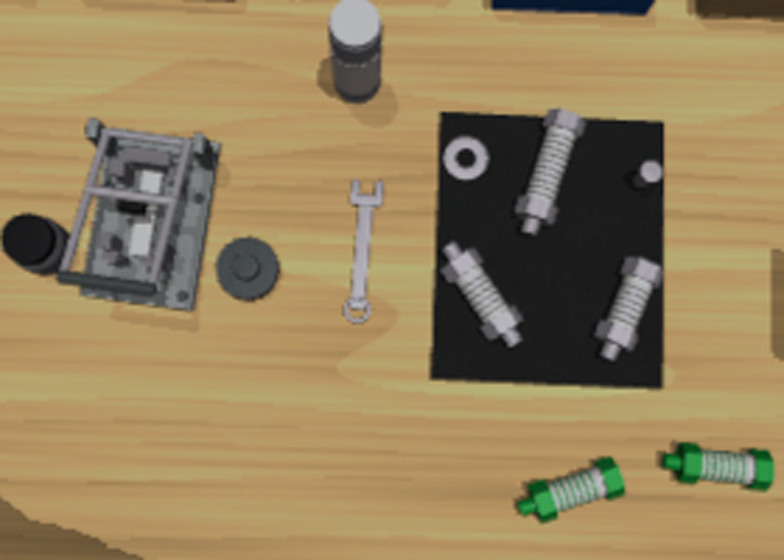

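View pics/s1.png

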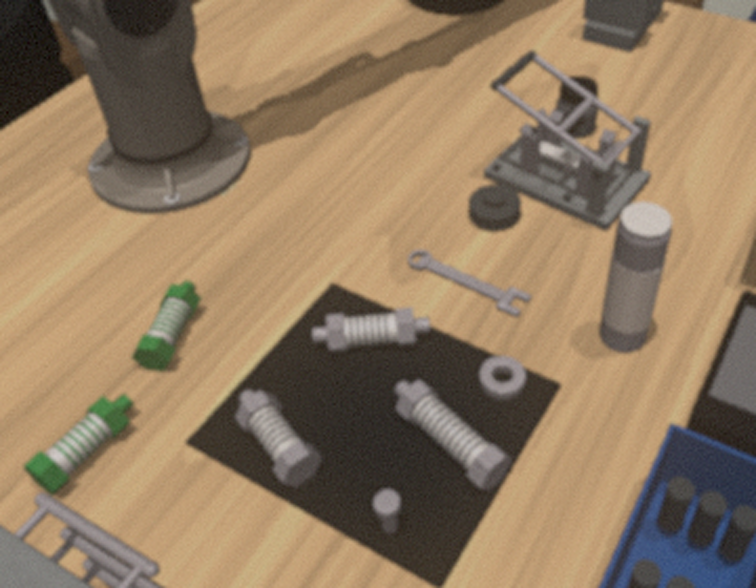

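```bash
cat >> h.py <<'E'
def go(target,ydir=None):
    """fractions from current pose to TCP target with tool down, jaws along ydir (deg, world)"""
    p,r=pose();d=r.inv().apply(np.array(target)-p)/.2
    w=np.zeros(3)
    if ydir is not None:
        a=np.radians(ydir);y=np.array([np.cos(a),np.sin(a),0]);z=np.array([0,0,-1.]);T=R.from_matrix(np.c_[np.cross(y,z),y,z])
        w=(r.inv()*T).as_rotvec()/np.pi
    print("shift",d.round(3),"turn",w.round(3),"rows>=",(np.linalg.norm(d)*.2/.0417).round(1),(np.linalg.norm(w)*180/7.16).round(1))
E
python3 - <<'E'
from h import *
np.set_printoptions(precision=4,suppress=True)
f=lambda x,y:(x/2.8+180,y/2.8+100)
A=onz("top",f(219,142),.016);B=onz("top",f(193,308),.016);C=onz("top",f(82,295),.016)
print("base corners",A,B,C,"yaw",np.degrees(np.arctan2(*(A-B)[1::-1])),np.degrees(np.arctan2(*(B-C)[1::-1]))+90, np.linalg.norm(A-B),np.linalg.norm(B-C))
o,d=ray("top",(216.5,202.5))
h=np.array([.609,.237,.088]);
for z in np.arange(.09,.24,.01):
    p=o+d*(z-o[2])/d[2];print(z.round(2),p[:2],np.linalg.norm(p-h), proj("scene",p))
n=onz("top",f(608,352),.024);m=onz("top",f(642,268),.024);print("cart axis",n,m,np.degrees(np.arctan2(*(m-n)[1::-1])))
E
```

```text
base corners [0.6237 0.1617 0.016 ] [0.4277 0.1818 0.016 ] [0.4391 0.309  0.016 ] yaw -5.878618280735014 -5.098316058936078 0.19701628991530676 0.12767741712731293
0.09 [0.4401 0.2668] 0.1714897763596444 [356.992  126.8082]
0.1 [0.4389 0.2641] 0.17262504024292602 [356.3761 124.3326]
0.11 [0.4377 0.2614] 0.1743769007497545 [355.7515 121.8218]
0.12 [0.4366 0.2587] 0.17672702222505335 [355.1179 119.2751]
0.13 [0.4354 0.256 ] 0.1796519277024497 [354.4752 116.6917]
0.14 [0.4342 0.2534] 0.1831240774532525 [353.8231 114.0708]
0.15 [0.433  0.2507] 0.1871130092543817 [353.1616 111.4116]
0.16 [0.4318 0.248 ] 0.1915864467925191 [352.4902 108.7132]
0.17 [0.4306 0.2453] 0.19651130458617924 [351.809  105.9748]
0.18 [0.4294 0.2426] 0.20185454401367425 [351.1175 103.1954]
0.19 [0.4282 0.2399] 0.2075838599723049 [350.4156 100.3742]
0.2 [0.427  0.2373] 0.21366819785888017 [349.7031  97.5101]
0.21 [0.4258 0.2346] 0.22007811455196663 [348.9796  94.6022]
0.22 [0.4247 0.2319] 0.22678600509392643 [348.245   91.6496]
0.23 [0.4235 0.2292] 0.2337662199322289 [347.4991  88.6511]
cart axis [ 0.3899 -0.2933  0.024 ] [ 0.4879 -0.3329  0.024 ] -22.01995247289393
```

```bash
python3 - <<'E'
from h import *
go([.435,.25,.26],-5.5)
E
```

```text
shift [-1.6   -1.442 -0.143] turn [ 0.    -0.     0.417] rows>= 10.4 10.5
```

Emit:
jog_arm(plan=[{"x": -0.8,"y": -0.72,"z": -0.14,"wz": 0.417},{"x": -0.8,"y": -0.72,"z": -0.14,"wz": 0.417},{"x": -0.8,"y": -0.72,"z": -0.14,"wz": 0.417},{"x": -0.8,"y": -0.72,"z": -0.14,"wz": 0.417},{"x": -0.8,"y": -0.72,"z": -0.14,"wz": 0.417},{"x": -0.8,"y": -0.72,"z": -0.14,"wz": 0.417},{"x": -0.8,"y": -0.72,"z": -0.14,"wz": 0.417},{"x": -0.8,"y": -0.72,"z": -0.14,"wz": 0.417},{"x": -0.8,"y": -0.72,"z": -0.14,"wz": 0.417},{"x": -0.8,"y": -0.72,"z": -0.14,"wz": 0.417},{"x": -0.8,"y": -0.72,"z": -0.14,"wz": 0.417}], hand=1)

```text
invalid input at $.plan[0]: expected keys x, y, z, wx, wy, wz
```

```bash
python3 - <<'E'
from h import *
go([.435,.25,.26],-5.5)
E
```

```text
shift [-1.6   -1.442 -0.143] turn [ 0.    -0.     0.417] rows>= 10.4 10.5
```

Emit:
jog_arm(plan=[{"x": -0.8,"y": -0.72,"z": -0.14,"wx": 0,"wy": 0,"wz": 0.2},{"x": -0.8,"y": -0.72,"z": -0.14,"wx": 0,"wy": 0,"wz": 0.2},{"x": -0.8,"y": -0.72,"z": -0.14,"wx": 0,"wy": 0,"wz": 0.2},{"x": -0.8,"y": -0.72,"z": -0.14,"wx": 0,"wy": 0,"wz": 0.2},{"x": -0.8,"y": -0.72,"z": -0.14,"wx": 0,"wy": 0,"wz": 0.2},{"x": -0.8,"y": -0.72,"z": -0.14,"wx": 0,"wy": 0,"wz": 0.2},{"x": -0.8,"y": -0.72,"z": -0.14,"wx": 0,"wy": 0,"wz": 0.2}], hand=1)

```text
t: 2.28
eef_pos: [0.3386, 0.4381, 0.2604]
tool_rot: [0.001, 0.476, 0.879, 0.001]
contact_force: [-0.5, 0.9, 0.1]
gripper_width: 0.997
```

```bash
python3 - <<'E'
from h import *
go([.435,.25,.26],-5.5)
E
```

```text
shift [-1.051 -0.111  0.002] turn [ 0.    -0.     0.215] rows>= 5.1 5.4
```

Emit:
jog_arm(plan=[{"x": -0.99,"y": -0.11,"z": 0,"wx": 0,"wy": 0,"wz": 0.215},{"x": -0.99,"y": -0.11,"z": 0,"wx": 0,"wy": 0,"wz": 0.215},{"x": -0.99,"y": -0.11,"z": 0,"wx": 0,"wy": 0,"wz": 0.215},{"x": -0.99,"y": -0.11,"z": 0,"wx": 0,"wy": 0,"wz": 0.215},{"x": -0.99,"y": -0.11,"z": 0,"wx": 0,"wy": 0,"wz": 0.215},{"x": -0.99,"y": -0.11,"z": 0,"wx": 0,"wy": 0,"wz": 0.215},{"x": -0.99,"y": -0.11,"z": 0,"wx": 0,"wy": 0,"wz": 0.215},{"x": -0.99,"y": -0.11,"z": 0,"wx": 0,"wy": 0,"wz": 0.215}])

```text
t: 2.95
eef_pos: [0.428, 0.2619, 0.2604]
tool_rot: [0.0, 0.739, 0.674, 0.001]
contact_force: [-1.6, 0.3, -0.5]
gripper_width: 0.998
```

```bash
python3 - <<'E'
from h import *
np.set_printoptions(precision=4,suppress=True)
go([.435,.25,.26],-5.5)
cal=cams.get_calibration("wrist");im=snap("wrist","w1")
for n,z in[("clamp_bar",.141),("clamp_hinge",.088),("cradle",.06),("notch",.05)]:
    for k in finder.place_of("wrist",n)[:2]: print(n,k["location"],k["confidence"],onz("wrist",k["location"],z,cal))
cv2.circle(im,tuple(int(v) for v in proj("wrist",[.435,.2475,.141],cal)),3,(255,0,0),-1)
cv2.imwrite("pics/w1b.png",im[:,:,::-1])
E
```

```text
shift [-0.056  0.04   0.002] turn [ 0.    -0.     0.001] rows>= 0.3 0.0
clamp_bar [335.0, 211.8] 0.81 [0.4404 0.2495 0.141 ]
clamp_hinge [493.6, 201.3] 0.83 [0.6015 0.2292 0.088 ]
cradle [417.0, 192.5] 0.71 [0.533 0.238 0.06 ]
notch [363.0, 191.7] 0.88 [0.4758 0.2418 0.05  ]
notch [367.4, 85.9] 0.22 [0.4864 0.3526 0.05  ]
```

View pics/w1b.png

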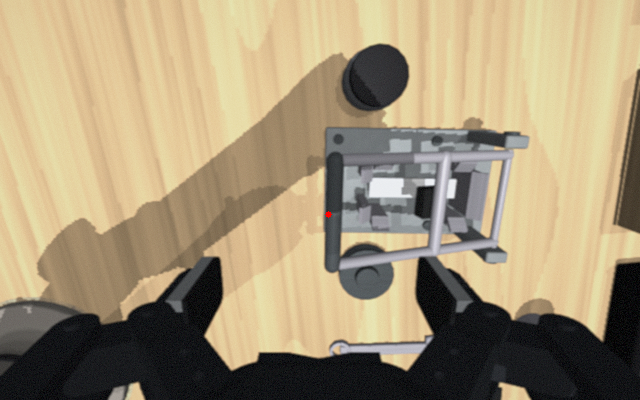

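```bash
python3 - <<'E'
from h import *
np.set_printoptions(precision=4,suppress=True)
h=np.array([.6057,.2303,.088]);u=np.array([np.cos(np.radians(-5.5)),np.sin(np.radians(-5.5)),0])
c=cams.get_calibration("wrist")
print("fx",c["fx"],"campos",ray("wrist",(0,0))[0],"bar depth",c["fx"]*.1/118)
for z in np.arange(.12,.19,.01):
    w=onz("wrist",(334.5,212),z);t=onz("top",(217.2,201.8),z)
    print(z.round(2),[(p[:2],np.hypot((p-h)@u,z-.088).round(4)) for p in(w,t)], (np.r_[(h-u*np.sqrt(.18**2-(z-.088)**2))[:2]]))
E
```

```text
fx 325.2153657430982 campos [0.4336 0.3306 0.4032] bar depth 0.275606242155168
0.12 [(array([0.4403, 0.2424]), np.float64(0.1689)), (array([0.4387, 0.2568]), np.float64(0.1718))] [0.4294 0.2473]
0.13 [(array([0.4401, 0.2455]), np.float64(0.1715)), (array([0.4375, 0.2542]), np.float64(0.1749))] [0.4315 0.2471]
0.14 [(array([0.4398, 0.2486]), np.float64(0.1748)), (array([0.4363, 0.2515]), np.float64(0.1784))] [0.4342 0.2468]
0.15 [(array([0.4396, 0.2517]), np.float64(0.1785)), (array([0.435 , 0.2488]), np.float64(0.1825))] [0.4375 0.2465]
0.16 [(array([0.4394, 0.2548]), np.float64(0.1827)), (array([0.4338, 0.2462]), np.float64(0.187))] [0.4415 0.2461]
0.17 [(array([0.4391, 0.258 ]), np.float64(0.1874)), (array([0.4326, 0.2435]), np.float64(0.1919))] [0.4462 0.2457]
0.18 [(array([0.4389, 0.2611]), np.float64(0.1924)), (array([0.4314, 0.2408]), np.float64(0.1973))] [0.4517 0.2451]
0.19 [(array([0.4386, 0.2642]), np.float64(0.1978)), (array([0.4302, 0.2382]), np.float64(0.2029))] [0.4581 0.2445]
```

Emit:
jog_arm(plan=[{"x": -0.06,"y": 0.055,"z": 0.2,"wx": 0,"wy": 0,"wz": 0},{"x": -0.06,"y": 0.055,"z": 0.4,"wx": 0,"wy": 0,"wz": 0},{"x": -0.06,"y": 0.055,"z": 0.6,"wx": 0,"wy": 0,"wz": 0},{"x": -0.06,"y": 0.055,"z": 0.65,"wx": 0,"wy": 0,"wz": 0},{"x": -0.06,"y": 0.055,"z": 0.65,"wx": 0,"wy": 0,"wz": 0},{"x": -0.06,"y": 0.055,"z": 0.65,"wx": 0,"wy": 0,"wz": 0}])

```text
t: 3.7
eef_pos: [0.4383, 0.2493, 0.1311]
tool_rot: [0.0, 0.739, 0.674, 0.001]
contact_force: [-0.1, 0.0, 1.1]
gripper_width: 1.0
```

Emit:
jog_arm(plan=[{"x": 0,"y": 0,"z": 0,"wx": 0,"wy": 0,"wz": 0},{"x": 0,"y": 0,"z": 0,"wx": 0,"wy": 0,"wz": 0},{"x": 0,"y": 0,"z": 0,"wx": 0,"wy": 0,"wz": 0},{"x": 0,"y": 0,"z": 0,"wx": 0,"wy": 0,"wz": 0},{"x": 0,"y": 0,"z": 0,"wx": 0,"wy": 0,"wz": 0},{"x": 0,"y": 0,"z": 0,"wx": 0,"wy": 0,"wz": 0},{"x": 0,"y": 0,"z": 0,"wx": 0,"wy": 0,"wz": 0},{"x": 0,"y": 0,"z": 0,"wx": 0,"wy": 0,"wz": 0},{"x": 0,"y": 0,"z": 0,"wx": 0,"wy": 0,"wz": 0},{"x": 0,"y": 0,"z": 0,"wx": 0,"wy": 0,"wz": 0}], hand=-1, grip_force=30)

```text
t: 4.53
eef_pos: [0.439, 0.2494, 0.1313]
tool_rot: [0.001, 0.739, 0.673, 0.001]
contact_force: [3.4, 1.4, -0.5]
gripper_width: 0.155
```

```bash
python3 - <<'E'
from h import *
s=monitor.get_obs();print(s["t"],s["eef_pos"],s["gripper_width"],s["contact_force"])
snap("wrist","w2")
E
```

```text
4.5333 [0.43895579 0.24939165 0.13128056] 0.15514983059733975 [ 3.39679308  1.41028415 -0.53420994]
```

View pics/w2.png

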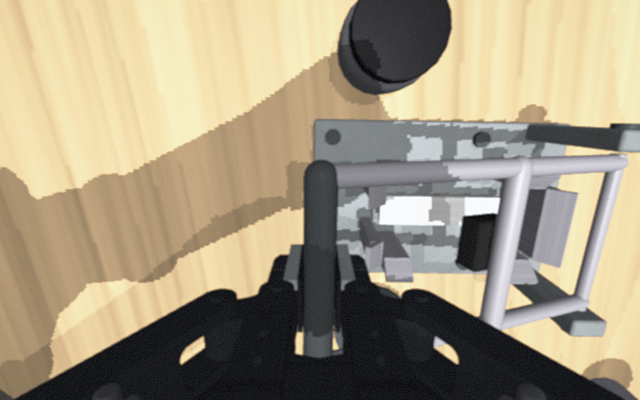

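Emit:
jog_arm(plan=[{"x": 0,"y": 0.036,"z": -0.083,"wx": 0,"wy": 0,"wz": 0},{"x": 0,"y": 0.08,"z": -0.161,"wx": 0,"wy": 0,"wz": 0},{"x": 0,"y": 0.131,"z": -0.235,"wx": 0,"wy": 0,"wz": 0},{"x": 0,"y": 0.19,"z": -0.303,"wx": 0,"wy": 0,"wz": 0},{"x": 0,"y": 0.256,"z": -0.365,"wx": 0,"wy": 0,"wz": 0},{"x": 0,"y": 0.326,"z": -0.42,"wx": 0,"wy": 0,"wz": 0},{"x": 0,"y": 0.402,"z": -0.468,"wx": 0,"wy": 0,"wz": 0},{"x": 0,"y": 0.483,"z": -0.508,"wx": 0,"wy": 0,"wz": 0},{"x": 0,"y": 0.567,"z": -0.54,"wx": 0,"wy": 0,"wz": 0},{"x": 0,"y": 0.654,"z": -0.563,"wx": 0,"wy": 0,"wz": 0},{"x": 0,"y": 0.743,"z": -0.578,"wx": 0,"wy": 0,"wz": 0},{"x": 0,"y": 0.797,"z": -0.582,"wx": 0,"wy": 0,"wz": 0}])

```text
t: 5.58
eef_pos: [0.5985, 0.2322, 0.2507]
tool_rot: [0.001, 0.74, 0.673, 0.001]
contact_force: [-5.4, -4.5, 17.2]
gripper_width: 0.152
```

Emit:
jog_arm(plan=[{"x": 0,"y": 0.02,"z": 0,"wx": 0,"wy": 0,"wz": 0},{"x": 0,"y": 0.02,"z": 0,"wx": 0,"wy": 0,"wz": 0},{"x": 0,"y": 0.02,"z": 0,"wx": 0,"wy": 0,"wz": 0}])

```text
t: 5.83
eef_pos: [0.6025, 0.2317, 0.251]
tool_rot: [0.001, 0.74, 0.673, 0.001]
contact_force: [-0.6, -0.6, 5.9]
gripper_width: 0.151
```

```bash
python3 - <<'E'
from h import *
s=monitor.get_obs();print(s["t"],s["eef_pos"],s["gripper_width"],s["contact_force"])
im=snap("scene","s2");r=finder.place_of("scene","clamp_bar");print(r[:2])
for th in(1.3,1.4,1.5,1.57):
    print(th,proj("scene",[.6057-.995*.18*np.cos(th),.2303+.096*.18*np.cos(th),.088+.18*np.sin(th)]))
w=snap("wrist","w3")
cv2.imwrite("pics/c3.png",np.hstack([cv2.resize(im[50:250,300:500],(400,400))[:,:,::-1],w[:,120:520,::-1]]))
E
```

```text
5.8333 [0.60250668 0.23166159 0.2510081 ] 0.15106082293172537 [-0.64304625 -0.63770584  5.86296209]
[{'location': [413.6, 89.7], 'confidence': 0.61}]
1.3 [396.45087951  88.86841229]
1.4 [402.93931468  89.39249698]
1.5 [409.57641785  90.60987522]
1.57 [414.26446213  91.87635899]
```

View pics/c3.png

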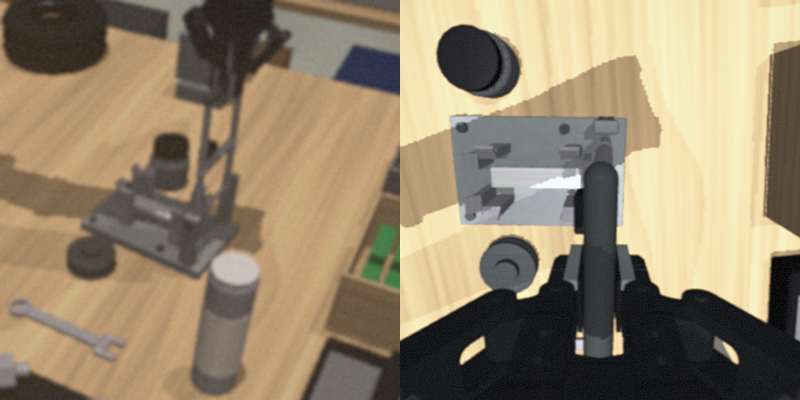

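Emit:
jog_arm(plan=[{"x": 0,"y": 0.05,"z": 0,"wx": 0,"wy": 0,"wz": 0},{"x": 0,"y": 0.1,"z": 0.005,"wx": 0,"wy": 0,"wz": 0},{"x": 0,"y": 0.1,"z": 0.005,"wx": 0,"wy": 0,"wz": 0},{"x": 0,"y": 0.1,"z": 0.005,"wx": 0,"wy": 0,"wz": 0}])

```text
t: 6.32
eef_pos: [0.6224, 0.2295, 0.2501]
tool_rot: [0.001, 0.74, 0.673, 0.001]
contact_force: [2.0, -0.9, 4.5]
gripper_width: 0.147
```

Emit:
jog_arm(plan=[{"x": 0,"y": 0,"z": 0,"wx": 0,"wy": 0,"wz": 0},{"x": 0,"y": 0,"z": 0,"wx": 0,"wy": 0,"wz": 0},{"x": 0,"y": 0,"z": 0,"wx": 0,"wy": 0,"wz": 0},{"x": 0,"y": 0,"z": 0,"wx": 0,"wy": 0,"wz": 0},{"x": 0,"y": 0,"z": -0.15,"wx": 0,"wy": 0,"wz": 0},{"x": 0,"y": 0,"z": -0.3,"wx": 0,"wy": 0,"wz": 0},{"x": 0,"y": 0,"z": -0.3,"wx": 0,"wy": 0,"wz": 0}], hand=1)

```text
t: 6.9
eef_pos: [0.6247, 0.2302, 0.3162]
tool_rot: [0.003, 0.74, 0.673, 0.005]
contact_force: [0.6, -0.3, 0.7]
gripper_width: 0.997
```

```bash
python3 - <<'E'
from h import *
np.set_printoptions(precision=4,suppress=True)
s=monitor.get_obs();print(s["t"],s["eef_pos"],s["gripper_width"],s["contact_force"],s["q"])
cal=cams.get_calibration("wrist");snap("wrist","w4")
for n,z in[("clamp_bar",.266),("clamp_hinge",.088),("cradle",.06),("notch",.05),("jig",0)]:
    for k in finder.place_of("wrist",n)[:1]: print(n,k["location"],k["confidence"],onz("wrist",k["location"],z,cal))
go([.44,-.31,.25],68-180);go([.44,-.31,.25],68)
E
```

```text
6.9 [0.6247 0.2302 0.3162] 0.9971540450365839 [ 0.6144 -0.3221  0.6824] [-0.769   0.4177  0.4572  1.5085 -0.189   1.2478 -0.3832]
clamp_bar [312.7, 230.3] 0.72 [0.6208 0.2285 0.266 ]
clamp_hinge [297.0, 181.1] 0.67 [0.6011 0.2259 0.088 ]
cradle [241.8, 171.7] 0.8 [0.5324 0.2388 0.06  ]
notch [197.4, 169.2] 0.78 [0.4749 0.2459 0.05  ]
jig [252.1, 166.3] 0.66 [0.5336 0.236  0.    ]
shift [-2.771 -0.647  0.297] turn [0.001 0.    0.592] rows>= 13.7 14.9
shift [-2.771 -0.647  0.297] turn [-0.     0.001 -0.408] rows>= 13.7 10.3
```

Emit:
jog_arm(plan=[{"x": -1,"y": -0.23,"z": 0,"wx": 0,"wy": 0,"wz": 0},{"x": -1,"y": -0.23,"z": 0,"wx": 0,"wy": 0,"wz": 0},{"x": -1,"y": -0.23,"z": 0,"wx": 0,"wy": 0,"wz": 0},{"x": -1,"y": -0.23,"z": 0,"wx": 0,"wy": 0,"wz": 0},{"x": -1,"y": -0.23,"z": 0,"wx": 0,"wy": 0,"wz": 0}])

```text
t: 7.62
eef_pos: [0.5551, 0.0325, 0.3079]
tool_rot: [0.001, 0.74, 0.673, -0.001]
contact_force: [1.1, -0.0, 0.4]
gripper_width: 0.996
```

Emit:
jog_arm(plan=[{"x": -1,"y": -0.23,"z": 0,"wx": 0,"wy": 0,"wz": -0.2},{"x": -1,"y": -0.23,"z": 0,"wx": 0,"wy": 0,"wz": -0.2},{"x": -1,"y": -0.23,"z": 0,"wx": 0,"wy": 0,"wz": -0.2},{"x": -1,"y": -0.23,"z": 0,"wx": 0,"wy": 0,"wz": -0.2},{"x": -1,"y": -0.23,"z": 0,"wx": 0,"wy": 0,"wz": -0.2},{"x": -1,"y": -0.23,"z": 0,"wx": 0,"wy": 0,"wz": -0.2}])

```text
t: 8.12
eef_pos: [0.4869, -0.1684, 0.308]
tool_rot: [-0.0, 0.497, 0.868, -0.002]
contact_force: [0.1, -1.3, -0.0]
gripper_width: 0.998
```

```bash
python3 - <<'E'
from h import *
go([.44,-.31,.22],68)
E
```

```text
shift [-0.491 -0.559  0.443] turn [-0.001  0.    -0.209] rows>= 4.2 5.3
```

Emit:
jog_arm(plan=[{"x": -0.49,"y": -0.56,"z": 0.44,"wx": 0,"wy": 0,"wz": -0.21},{"x": -0.49,"y": -0.56,"z": 0.44,"wx": 0,"wy": 0,"wz": -0.21},{"x": -0.49,"y": -0.56,"z": 0.44,"wx": 0,"wy": 0,"wz": -0.21},{"x": -0.49,"y": -0.56,"z": 0.44,"wx": 0,"wy": 0,"wz": -0.21},{"x": -0.49,"y": -0.56,"z": 0.44,"wx": 0,"wy": 0,"wz": -0.21},{"x": -0.49,"y": -0.56,"z": 0.44,"wx": 0,"wy": 0,"wz": -0.21},{"x": -0.49,"y": -0.56,"z": 0.44,"wx": 0,"wy": 0,"wz": -0.21},{"x": -0.49,"y": -0.56,"z": 0.44,"wx": 0,"wy": 0,"wz": -0.21}])

```text
t: 8.78
eef_pos: [0.4394, -0.3097, 0.22]
tool_rot: [-0.001, 0.191, 0.982, -0.002]
contact_force: [0.3, 0.4, 0.5]
gripper_width: 0.999
```

```bash
python3 - <<'E'
from h import *
np.set_printoptions(precision=4,suppress=True)
cal=cams.get_calibration("wrist");im=snap("wrist","w5")
for n in("cart","cart_nose","pin"):
    for k in finder.place_of("wrist",n)[:2]: print(n,k["location"],k["confidence"],onz("wrist",k["location"],.024,cal))
p,r=pose();print(p,r.as_matrix()[:,1])
E
```

```text
cart [147.8, 58.0] 0.81 [ 0.2659 -0.4178  0.024 ]
cart_nose [208.7, 37.6] 0.79 [ 0.272  -0.3552  0.024 ]
cart_nose [319.0, 127.5] 0.65 [ 0.3881 -0.2894  0.024 ]
pin [346.0, 298.4] 0.97 [ 0.5819 -0.3335  0.024 ]
[ 0.4407 -0.3088  0.221 ] [ 0.3709  0.9286 -0.0038]
```

View pics/w5.png

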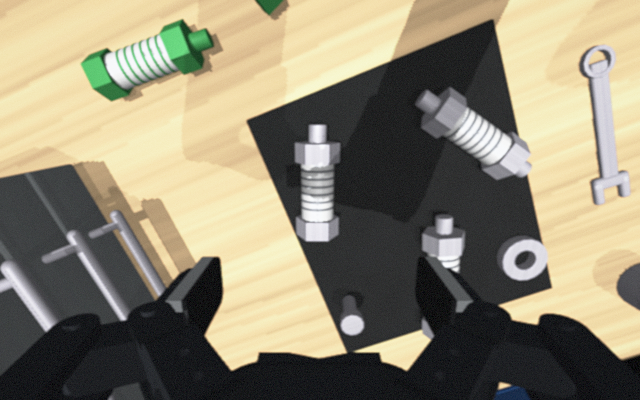

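```bash
python3 - <<'E'
from h import *
np.set_printoptions(precision=4,suppress=True)
for px,z in [((318,189),.041),((318,125),.024),((318,215),.041),((318,163),.041),((318,141),.04)]: print(px,onz("wrist",px,z))
p,r=pose();T=np.array([.449,-.313,.031]);print(proj("wrist",[.449,-.313,.041]));go(T,68);go(T)
a=onz("wrist",(318,125),.024);b=onz("wrist",(318,215),.041);print(np.degrees(np.arctan2(*(b-a)[1::-1])),np.degrees(np.arctan2(*r.as_matrix()[1::-1,1])))
E
```

```text
(318, 189) [ 0.4454 -0.3122  0.041 ]
(318, 125) [ 0.3871 -0.289   0.024 ]
(318, 215) [ 0.4712 -0.3226  0.041 ]
(318, 163) [ 0.4207 -0.3024  0.041 ]
(318, 141) [ 0.4008 -0.2944  0.04  ]
[318.6251 192.4683]
shift [-0.046 -0.     0.95 ] turn [-0.001  0.     0.001] rows>= 4.6 0.0
shift [-0.046 -0.     0.95 ] turn [0. 0. 0.] rows>= 4.6 0.0
-21.746124372359034 68.22576558543689
```

Emit:
jog_arm(plan=[{"x": -0.04,"y": 0,"z": 0.2,"wx": 0,"wy": 0,"wz": 0},{"x": -0.04,"y": 0,"z": 0.4,"wx": 0,"wy": 0,"wz": 0},{"x": -0.04,"y": 0,"z": 0.6,"wx": 0,"wy": 0,"wz": 0},{"x": -0.04,"y": 0,"z": 0.75,"wx": 0,"wy": 0,"wz": 0},{"x": -0.04,"y": 0,"z": 0.75,"wx": 0,"wy": 0,"wz": 0},{"x": -0.04,"y": 0,"z": 0.75,"wx": 0,"wy": 0,"wz": 0},{"x": -0.04,"y": 0,"z": 0.75,"wx": 0,"wy": 0,"wz": 0}])

```text
t: 9.57
eef_pos: [0.4493, -0.3129, 0.0729]
tool_rot: [0.001, 0.189, 0.982, -0.002]
contact_force: [0.7, -0.4, -0.5]
gripper_width: 1.004
```

```bash
python3 - <<'E'
from h import *
go([.448,-.313,.009],68)
im=snap("wrist","w6")
print([(k["location"],onz("wrist",k["location"],.024)) for k in finder.place_of("wrist","cart_nose")+finder.place_of("wrist","cart")])
E
```

```text
shift [ 0.007 -0.001  0.319] turn [-0.001  0.001  0.001] rows>= 1.5 0.1
[([313.8, 112.9], array([ 0.38427984, -0.29019955,  0.024     ])), ([313.8, 225.1], array([ 0.44693826, -0.3155367 ,  0.024     ]))]
```

View pics/w6.png

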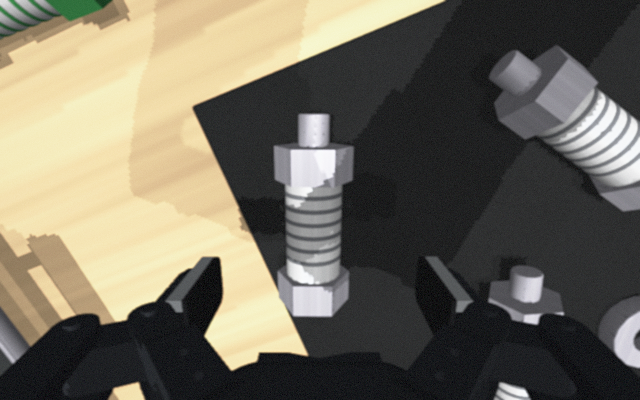

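Emit:
jog_arm(plan=[{"x": 0.01,"y": -0.006,"z": 0.15,"wx": 0,"wy": 0,"wz": 0},{"x": 0.01,"y": -0.006,"z": 0.25,"wx": 0,"wy": 0,"wz": 0},{"x": 0.01,"y": -0.006,"z": 0.315,"wx": 0,"wy": 0,"wz": 0},{"x": 0.01,"y": -0.006,"z": 0.315,"wx": 0,"wy": 0,"wz": 0},{"x": 0.01,"y": -0.006,"z": 0.315,"wx": 0,"wy": 0,"wz": 0}])

```text
t: 10.13
eef_pos: [0.4475, -0.314, 0.0108]
tool_rot: [0.002, 0.189, 0.982, -0.002]
contact_force: [0.2, 0.6, 0.6]
gripper_width: 0.994
```

Emit:
jog_arm(plan=[{"x": 0,"y": 0,"z": 0,"wx": 0,"wy": 0,"wz": 0},{"x": 0,"y": 0,"z": 0,"wx": 0,"wy": 0,"wz": 0},{"x": 0,"y": 0,"z": 0,"wx": 0,"wy": 0,"wz": 0},{"x": 0,"y": 0,"z": 0,"wx": 0,"wy": 0,"wz": 0},{"x": 0,"y": 0,"z": 0,"wx": 0,"wy": 0,"wz": 0},{"x": 0,"y": 0,"z": 0,"wx": 0,"wy": 0,"wz": 0},{"x": 0,"y": 0,"z": 0,"wx": 0,"wy": 0,"wz": 0},{"x": 0,"y": 0,"z": 0,"wx": 0,"wy": 0,"wz": 0}], hand=-1, grip_force=40)

```text
t: 10.8
eef_pos: [0.448, -0.3145, 0.0117]
tool_rot: [0.002, 0.189, 0.982, -0.003]
contact_force: [-1.0, 1.1, 6.6]
gripper_width: 0.382
```

Emit:
jog_arm(plan=[{"x": 0,"y": 0,"z": -0.15,"wx": 0,"wy": 0,"wz": 0},{"x": 0,"y": 0,"z": -0.3,"wx": 0,"wy": 0,"wz": 0},{"x": 0,"y": 0,"z": -0.5,"wx": 0,"wy": 0,"wz": 0},{"x": 0,"y": 0,"z": -0.7,"wx": 0,"wy": 0,"wz": 0},{"x": 0,"y": 0,"z": -0.9,"wx": 0,"wy": 0,"wz": 0},{"x": 0,"y": 0,"z": -0.9,"wx": 0,"wy": 0,"wz": 0},{"x": 0,"y": 0,"z": -0.9,"wx": 0,"wy": 0,"wz": 0}])

```text
t: 11.38
eef_pos: [0.4483, -0.3139, 0.1938]
tool_rot: [0.005, 0.189, 0.982, -0.003]
contact_force: [-1.4, 0.9, -3.3]
gripper_width: 0.374
```

```bash
python3 - <<'E'
from h import *
np.set_printoptions(precision=4,suppress=True)
s=monitor.get_obs();print(s["t"],s["eef_pos"],s["gripper_width"],s["contact_force"])
cal=cams.get_calibration("wrist");snap("wrist","w7");p,r=pose();E=np.array(cal["extrinsics"]);print(p)
for n in("cart_nose","cart"):
  for k in finder.place_of("wrist",n)[:2]:
    px=k["location"];print(n,px,k["confidence"], r.inv().apply(onz("wrist",px,p[2]+.015,cal)-p))
go([.531,.238,.2],84.5)
E
```

```text
11.3833 [ 0.4483 -0.3139  0.1938] 0.3742934927395395 [-1.386   0.8923 -3.3195]
[ 0.4471 -0.313   0.1918]
cart_nose [199.6, 15.5] 0.92 [ 0.1012 -0.0425 -0.0155]
cart_nose [318.6, 118.0] 0.8 [ 0.0661 -0.0004 -0.0154]
cart [316.7, 275.2] 0.97 [-0.0012 -0.0012 -0.015 ]
cart [130.6, 39.7] 0.79 [ 0.0934 -0.0682 -0.0154]
shift [ 0.627  2.713 -0.061] turn [-0.001  0.001 -0.091] rows>= 13.4 2.3
```

View pics/w7.png

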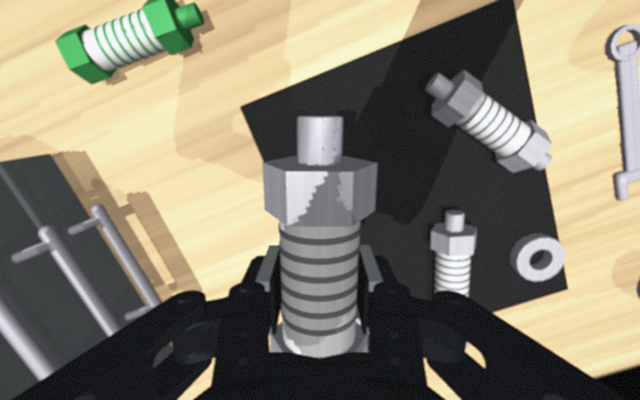

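Emit:
jog_arm(plan=[{"x": 0.1,"y": 0.15,"z": -0.06,"wx": 0,"wy": 0,"wz": 0},{"x": 0.2,"y": 0.35,"z": -0.1,"wx": 0,"wy": 0,"wz": 0},{"x": 0.23,"y": 0.55,"z": -0.1,"wx": 0,"wy": 0,"wz": 0},{"x": 0.23,"y": 0.75,"z": -0.1,"wx": 0,"wy": 0,"wz": 0},{"x": 0.23,"y": 0.95,"z": -0.1,"wx": 0,"wy": 0,"wz": 0},{"x": 0.23,"y": 1,"z": -0.1,"wx": 0,"wy": 0,"wz": 0}])

```text
t: 12.03
eef_pos: [0.4787, -0.1021, 0.2074]
tool_rot: [-0.001, 0.185, 0.983, -0.001]
contact_force: [0.5, 0.9, -2.9]
gripper_width: 0.385
```

Emit:
jog_arm(plan=[{"x": 0.05,"y": 0.2,"z": 0,"wx": 0,"wy": 0,"wz": -0.03},{"x": 0.1,"y": 0.4,"z": 0,"wx": 0,"wy": 0,"wz": -0.06},{"x": 0.15,"y": 0.6,"z": 0,"wx": 0,"wy": 0,"wz": -0.09},{"x": 0.2,"y": 0.8,"z": 0,"wx": 0,"wy": 0,"wz": -0.09},{"x": 0.23,"y": 1,"z": 0,"wx": 0,"wy": 0,"wz": -0.09},{"x": 0.23,"y": 1,"z": 0,"wx": 0,"wy": 0,"wz": -0.09}])

```text
t: 12.53
eef_pos: [0.5081, 0.11, 0.2051]
tool_rot: [-0.002, 0.039, 0.999, 0.0]
contact_force: [1.3, 1.2, -2.3]
gripper_width: 0.382
```

```bash
python3 - <<'E'
from h import *
go([.531,.238,.19],84.5)
E
```

```text
shift [-0.064  0.647  0.076] turn [ 0.    -0.001  0.006] rows>= 3.1 0.1
```

Emit:
jog_arm(plan=[{"x": -0.06,"y": 0.2,"z": 0.07,"wx": 0,"wy": 0,"wz": 0.006},{"x": -0.06,"y": 0.4,"z": 0.07,"wx": 0,"wy": 0,"wz": 0.006},{"x": -0.06,"y": 0.6,"z": 0.07,"wx": 0,"wy": 0,"wz": 0.006},{"x": -0.06,"y": 0.645,"z": 0.07,"wx": 0,"wy": 0,"wz": 0.006},{"x": -0.06,"y": 0.645,"z": 0.07,"wx": 0,"wy": 0,"wz": 0.006},{"x": -0.06,"y": 0.645,"z": 0.07,"wx": 0,"wy": 0,"wz": 0.006},{"x": -0.06,"y": 0.645,"z": 0.07,"wx": 0,"wy": 0,"wz": 0.006}])

```text
t: 13.12
eef_pos: [0.5296, 0.236, 0.1896]
tool_rot: [-0.003, 0.049, 0.999, -0.001]
contact_force: [1.3, -1.1, -3.1]
gripper_width: 0.378
```

```bash
python3 - <<'E'
from h import *
np.set_printoptions(precision=4,suppress=True)
go([.531,.238,.19],84.5)
p,r=pose();cal=cams.get_calibration("wrist");im=snap("wrist","w8")
for n,z in[("cart_nose",p[2]+.0125),("cart",p[2]+.0125),("notch",.05),("cradle",.06),("jig",0)]:
    for k in finder.place_of("wrist",n)[:1]: w=onz("wrist",k["location"],z,cal);print(n,k["location"],k["confidence"],w,r.inv().apply(w-p))
# overlay of base corners and walls for jig hypothesis
def J(x,y,z,c=(.531,.238),a=np.radians(-5.5)): return [c[0]+x*np.cos(a)-y*np.sin(a),c[1]+x*np.sin(a)+y*np.cos(a),z]
b=im.copy()
for q in [(-.1,-.065,.016),(-.1,.065,.016),(.1,.065,.016),(.1,-.065,.016),(-.0525,-.013,.07),(-.0525,.013,.07),(-.05,.025,.07),(-.05,-.025,.07)]:
    u=proj("wrist",J(*q),cal)
    cv2.circle(b,tuple(int(round(v)) for v in u),3,(255,0,0),1)
cv2.imwrite("pics/w8b.png",cv2.resize(b[:, 120:540,::-1],None,fx=1.5,fy=1.5))
E
```

```text
shift [-0.006  0.011 -0.002] turn [-0.001 -0.002 -0.001] rows>= 0.1 0.1
cart_nose [317.4, 117.5] 0.58 [0.4623 0.2424 0.2021] [ 0.0676 -0.0003 -0.0121]
cart [319.6, 275.7] 0.59 [0.53   0.2366 0.2021] [-0.0003  0.0006 -0.0125]
```

View pics/w8b.png

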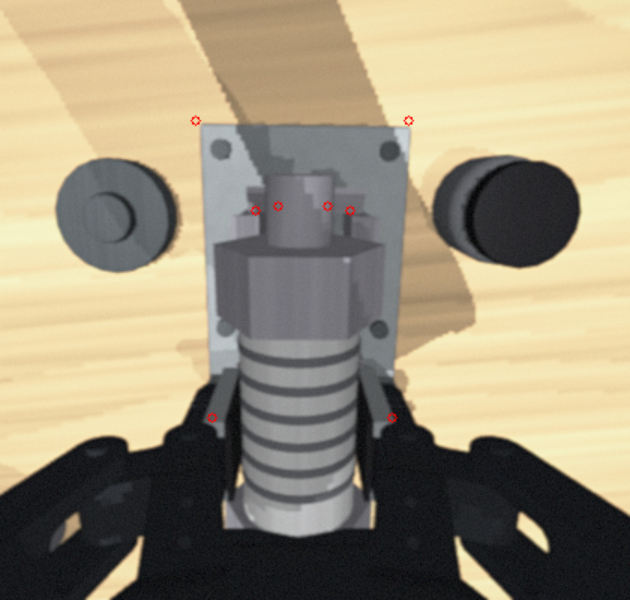

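```bash
python3 - <<'E'
from h import *
np.set_printoptions(precision=4,suppress=True)
cal=cams.get_calibration("wrist")
g=cv2.GaussianBlur(cv2.imread("pics/w8.png"),(0,0),1).astype(float)
sat=g.max(2)-g.min(2)   # wood saturated, base grey
def sub(v,i0,i1):
    d=abs(np.diff(v[i0:i1]));k=d.argmax();return i0+k+.5 if d[k]>8 else None
F=[(c,sub(sat[:,c],74,95)) for c in range(262,388,3)]
L=[(sub(sat[r],243,268),r) for r in range(92,215,3)]
Rr=[(sub(sat[r],380,405),r) for r in range(92,215,3)]
def line(P,ax):
    P=np.array([onz("wrist",p,.016,cal)[:2] for p in P if None not in p])
    for _ in range(4):
        c=np.polyfit(P[:,ax],P[:,1-ax],1);e=P[:,1-ax]-np.polyval(c,P[:,ax]);P=P[abs(e)<=max(2*np.median(abs(e)),2e-4)]
    return c,len(P),P[:,ax].mean().round(3)
f=line(F,1);l=line(L,0);rr=line(Rr,0)
print("front yaw",-np.degrees(np.arctan(f[0][0])),f,"\nleft",np.degrees(np.arctan(l[0][0])),l,"\nright",np.degrees(np.arctan(rr[0][0])),rr)
a=np.radians(-5.8);xm=.47
yl,yr=np.polyval(l[0],xm),np.polyval(rr[0],xm);print("width",(yr-yl)*np.cos(a))
ym=(yl+yr)/2; # midline passes (xm,ym); front edge crossing
A=np.array([xm,ym]);u=np.array([np.cos(a),np.sin(a)])
xf=np.polyval(f[0],ym);  # front x near midline
fr=A+u*(xf-xm)/np.cos(a);print("front mid",fr,"jig centre",fr+.1*u)
go([*(fr+.1*u),.12],84.2)
E
```

```text
front yaw -6.2661586736023835 (array([0.1098, 0.4076]), 24, np.float64(0.245)) 
left -6.308340862053375 (array([-0.1105,  0.2337]), 41, np.float64(0.492)) 
right -6.153884508276624 (array([-0.1078,  0.3625]), 39, np.float64(0.504))
width 0.12945499859962645
front mid [0.4347 0.2504] jig centre [0.5341 0.2403]
shift [-0.019  0.019  0.356] turn [ 0.    -0.001  0.001] rows>= 1.7 0.0
```

```bash
python3 - <<'E'
from h import *
go([.534,.240,.10],83.75)
E
```

```text
shift [-0.019  0.018  0.456] turn [ 0.    -0.001  0.003] rows>= 2.2 0.1
```

Emit:
jog_arm(plan=[{"x": -0.02,"y": 0.018,"z": 0.1,"wx": 0,"wy": -0.001,"wz": 0.004},{"x": -0.02,"y": 0.018,"z": 0.25,"wx": 0,"wy": -0.001,"wz": 0.004},{"x": -0.02,"y": 0.018,"z": 0.4,"wx": 0,"wy": -0.001,"wz": 0.004},{"x": -0.02,"y": 0.018,"z": 0.45,"wx": 0,"wy": -0.001,"wz": 0.004},{"x": -0.02,"y": 0.018,"z": 0.45,"wx": 0,"wy": -0.001,"wz": 0.004},{"x": -0.02,"y": 0.018,"z": 0.45,"wx": 0,"wy": -0.001,"wz": 0.004}])

```text
t: 13.92
eef_pos: [0.5346, 0.2399, 0.1018]
tool_rot: [-0.0, 0.056, 0.998, 0.0]
contact_force: [0.9, -0.1, -2.0]
gripper_width: 0.381
```

```bash
python3 - <<'E'
from h import *
np.set_printoptions(precision=4,suppress=True)
go([.534,.240,.05],83.75)
p,r=pose();print(p);cal=cams.get_calibration("wrist");im=snap("wrist","w9")
for n,z in[("cart_nose",p[2]+.0125),("notch",.05)]:
    for k in finder.place_of("wrist",n)[:1]: w=onz("wrist",k["location"],z,cal);print(n,k["location"],k["confidence"],w,r.inv().apply(w-p))
b=im.copy()
def J(x,y,z,c=(.534,.240),a=np.radians(-6.25)): return [c[0]+x*np.cos(a)-y*np.sin(a),c[1]+x*np.sin(a)+y*np.cos(a),z]
for q in [(-.1,-.065,.016),(-.1,.065,.016),(-.0525,-.013,.07),(-.0525,.013,.07),(-.05,.025,.07),(-.05,-.025,.07)]:
    cv2.circle(b,tuple(int(round(v)) for v in proj("wrist",J(*q),cal)),2,(255,0,0),1)
cv2.imwrite("pics/w9b.png",cv2.resize(b[60:310, 190:450,::-1],None,fx=2.3,fy=2.3,interpolation=2))
E
```

```text
shift [0.003 0.    0.259] turn [ 0.    -0.    -0.001] rows>= 1.2 0.0
[0.5346 0.2399 0.1018]
cart_nose [320.6, 118.2] 0.6 [0.4678 0.2483 0.1143] [ 0.0674  0.0009 -0.0125]
```

View pics/w9b.png

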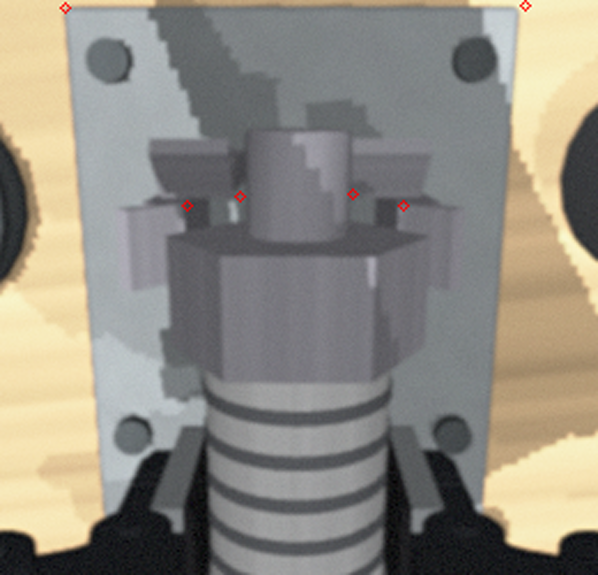

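Emit:
jog_arm(plan=[{"x": 0,"y": -0.006,"z": 0.03,"wx": 0,"wy": 0,"wz": 0},{"x": 0,"y": -0.006,"z": 0.08,"wx": 0,"wy": 0,"wz": 0},{"x": 0,"y": -0.006,"z": 0.13,"wx": 0,"wy": 0,"wz": 0},{"x": 0,"y": -0.006,"z": 0.18,"wx": 0,"wy": 0,"wz": 0},{"x": 0,"y": -0.006,"z": 0.18,"wx": 0,"wy": 0,"wz": 0},{"x": 0,"y": -0.006,"z": 0.18,"wx": 0,"wy": 0,"wz": 0}])

```text
t: 14.57
eef_pos: [0.5329, 0.2395, 0.0654]
tool_rot: [-0.001, 0.055, 0.998, 0.0]
contact_force: [-5.2, 1.5, -1.1]
gripper_width: 0.382
```

Emit:
jog_arm(plan=[{"x": 0.006,"y": 0,"z": 0,"wx": 0,"wy": 0,"wz": 0},{"x": 0.006,"y": 0,"z": 0.02,"wx": 0,"wy": 0,"wz": 0},{"x": 0.006,"y": 0,"z": 0.04,"wx": 0,"wy": 0,"wz": 0},{"x": 0.006,"y": 0,"z": 0.06,"wx": 0,"wy": 0,"wz": 0},{"x": 0.006,"y": 0,"z": 0.07,"wx": 0,"wy": 0,"wz": 0},{"x": 0.006,"y": 0,"z": 0.07,"wx": 0,"wy": 0,"wz": 0}])

```text
t: 15.07
eef_pos: [0.5337, 0.2397, 0.0524]
tool_rot: [0.0, 0.055, 0.998, 0.001]
contact_force: [1.9, -0.6, 6.3]
gripper_width: 0.377
```

Emit:
jog_arm(plan=[{"x": 0,"y": 0,"z": -0.008,"wx": 0,"wy": 0,"wz": 0},{"x": 0,"y": 0,"z": -0.008,"wx": 0,"wy": 0,"wz": 0},{"x": 0,"y": 0,"z": -0.008,"wx": 0,"wy": 0,"wz": 0}])

```text
t: 15.32
eef_pos: [0.5335, 0.2396, 0.0538]
tool_rot: [-0.0, 0.056, 0.998, 0.001]
contact_force: [-1.2, 0.2, 1.4]
gripper_width: 0.385
```

```bash
python3 - <<'E'
from h import *
np.set_printoptions(precision=4,suppress=True)
s=monitor.get_obs();print(s["contact_force"],s["torque"])
p,r=pose();print(p,r.as_matrix()[:,2]);cal=cams.get_calibration("wrist");w=snap("wrist","w10");s=snap("scene","s10")
for k in finder.place_of("scene","cart_nose")[:3]+finder.place_of("scene","cart")[:3]:print(k)
n=p+r.apply([.068,0,-.0123]);print("pred nose px",proj("scene",n),proj("wrist",n,cal))
cv2.imwrite("pics/c10.png",np.hstack([cv2.resize(s[90:210,310:450],None,fx=3,fy=3,interpolation=2)[:,:,::-1],cv2.resize(w[60:300,210:430],(330,360),interpolation=2)[:,:,::-1]]))
E
```

```text
[-1.2144  0.2455  1.3629] [-0.0688  0.2415 -0.0326]
[0.5335 0.2396 0.0538] [-0.0003  0.0019 -1.    ]
{'location': [169.6, 268.2], 'confidence': 0.94}
{'location': [202.7, 215.4], 'confidence': 0.59}
{'location': [287.6, 234.7], 'confidence': 0.46}
{'location': [380.3, 143.1], 'confidence': 0.86}
{'location': [191.0, 235.9], 'confidence': 0.71}
{'location': [145.3, 290.9], 'confidence': 0.67}
pred nose px [361.5432 139.271 ] [318.0771 116.4786]
```

View pics/c10.png

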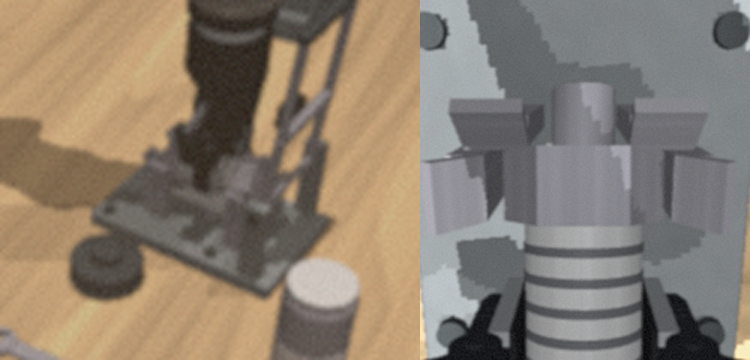

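Emit:
jog_arm(plan=[{"x": 0,"y": 0,"z": 0,"wx": 0,"wy": 0,"wz": 0},{"x": 0,"y": 0,"z": 0,"wx": 0,"wy": 0,"wz": 0},{"x": 0,"y": 0,"z": 0,"wx": 0,"wy": 0,"wz": 0},{"x": 0,"y": 0,"z": 0,"wx": 0,"wy": 0,"wz": 0},{"x": 0,"y": 0,"z": 0,"wx": 0,"wy": 0,"wz": 0}], hand=0.6)

```text
t: 15.93
eef_pos: [0.5336, 0.2396, 0.0539]
tool_rot: [-0.0, 0.056, 0.998, 0.001]
contact_force: [-0.4, 0.1, 0.5]
gripper_width: 0.802
```

```bash
python3 - <<'E'
from h import *
np.set_printoptions(precision=4,suppress=True)
s=monitor.get_obs();print(s["contact_force"],s["gripper_width"])
p,r=pose();cal=cams.get_calibration("wrist");w=snap("wrist","w11")
for n in("cart_nose","cart"):
  for k in finder.place_of("wrist",n)[:1]:print(n,k["location"],k["confidence"],onz("wrist",k["location"],.06,cal))
a=np.radians(-6.25);c=np.array([.534,.2388])
for z in(.05,.055,.06,.065):print("pred nose",z,proj("wrist",[c[0]-.068*np.cos(a),c[1]-.068*np.sin(a),z],cal))
E
```

```text
[-0.4464  0.1284  0.508 ] 0.8015472395331813
cart_nose [317.0, 119.2] 0.78 [0.4671 0.2466 0.06  ]
pred nose 0.05 [316.048  117.2403]
pred nose 0.055 [315.9728 117.4169]
pred nose 0.06 [315.8922 117.6064]
pred nose 0.065 [315.8055 117.8102]
```

Emit:
jog_arm(plan=[{"x": 0,"y": 0,"z": -0.2,"wx": 0,"wy": 0,"wz": 0},{"x": 0,"y": 0,"z": -0.4,"wx": 0,"wy": 0,"wz": 0},{"x": 0,"y": 0,"z": -0.6,"wx": 0,"wy": 0,"wz": 0},{"x": 0,"y": 0,"z": -0.8,"wx": 0,"wy": 0,"wz": 0},{"x": 0,"y": 0,"z": -1,"wx": 0,"wy": 0,"wz": 0},{"x": 0,"y": 0,"z": -1,"wx": 0,"wy": 0,"wz": 0},{"x": 0,"y": 0,"z": -1,"wx": 0,"wy": 0,"wz": 0}], hand=1)

```text
t: 16.67
eef_pos: [0.535, 0.2399, 0.2567]
tool_rot: [0.002, 0.056, 0.998, 0.003]
contact_force: [0.2, 0.3, -0.8]
gripper_width: 0.997
```

Emit:
jog_arm(plan=[{"x": 0.2,"y": 0,"z": -0.2,"wx": 0,"wy": 0,"wz": 0},{"x": 0.3,"y": 0,"z": -0.35,"wx": 0,"wy": 0,"wz": 0},{"x": 0.3,"y": 0,"z": -0.35,"wx": 0,"wy": 0,"wz": 0},{"x": 0.3,"y": 0,"z": -0.35,"wx": 0,"wy": 0,"wz": 0}])

```text
t: 17.0
eef_pos: [0.4742, 0.2473, 0.328]
tool_rot: [0.003, 0.054, 0.999, 0.004]
contact_force: [0.4, -0.0, -0.0]
gripper_width: 1.001
```

```bash
python3 - <<'E'
from h import *
np.set_printoptions(precision=4,suppress=True)
p,r=pose();cal=cams.get_calibration("wrist");w=snap("wrist","w12");s=snap("scene","s12");t=snap("top","t12")
for cam in("wrist","scene","top"):
  for n in("cart_nose","cart","clamp_bar"):
    for k in finder.place_of(cam,n)[:3]:print(cam,n,k["location"],k["confidence"],onz(cam,k["location"],.06 if n!="clamp_bar" else .266,cal if cam=="wrist" else None))
cv2.imwrite("pics/c12.png",np.hstack([cv2.resize(s[90:210,330:430],None,fx=3.5,fy=3.5,interpolation=2)[:,:,::-1],cv2.resize(w[180:400,210:430],(420,420),interpolation=2)[:,:,::-1]]))
go([.6215,.2288,.34],-6.25)
E
```

```text
wrist cart_nose [318.6, 161.1] 0.94 [0.4661 0.2505 0.06  ]
wrist cart [315.7, 213.7] 0.98 [0.5352 0.2391 0.06  ]
scene cart_nose [168.3, 268.8] 0.88 [ 0.2942 -0.3716  0.06  ]
scene cart_nose [202.8, 214.4] 0.82 [ 0.2503 -0.2102  0.06  ]
scene cart_nose [363.6, 143.7] 0.76 [0.4774 0.2378 0.06  ]
scene cart [378.9, 143.6] 0.95 [0.5169 0.2595 0.06  ]
scene cart [144.4, 291.5] 0.65 [ 0.292 -0.438  0.06 ]
scene clamp_bar [421.1, 94.7] 0.79 [0.6239 0.2287 0.266 ]
scene clamp_bar [406.5, 241.4] 0.66 [ 0.7589 -0.2203  0.266 ]
top cart_nose [228.2, 195.6] 0.93 [0.4662 0.2402 0.06  ]
top cart_nose [420.4, 262.5] 0.92 [ 0.277 -0.356  0.06 ]
top cart_nose [365.3, 280.1] 0.69 [ 0.2202 -0.1877  0.06  ]
top cart [434.6, 268.6] 0.75 [ 0.2597 -0.3994  0.06  ]
top cart [384.4, 274.1] 0.69 [ 0.2395 -0.2456  0.06  ]
top cart [231.3, 175.0] 0.66 [0.5314 0.2345 0.06  ]
top clamp_bar [216.5, 126.5] 0.75 [0.6169 0.2321 0.266 ]
shift [-0.737 -0.004 -0.066] turn [ 0.002 -0.     0.499] rows>= 3.6 12.6
```

View pics/c12.png

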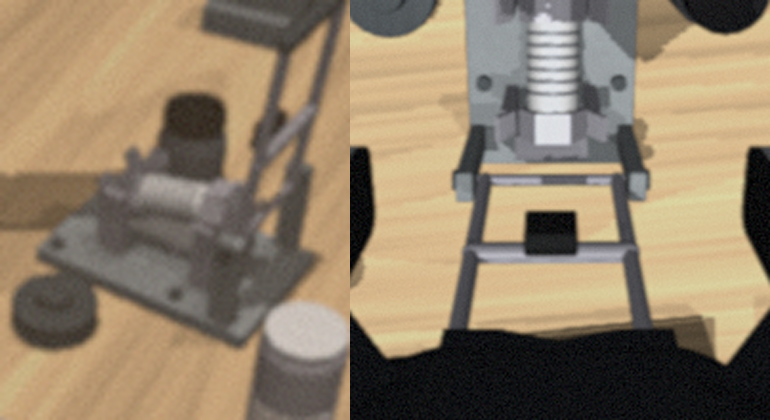

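```bash
python3 - <<'E'
from h import *
np.set_printoptions(precision=1,suppress=True)
a=np.radians(-6.25);c=np.array([.534,.239])
J=lambda x,y,z:[c[0]+x*np.cos(a)-y*np.sin(a),c[1]+x*np.sin(a)+y*np.cos(a),z]
f=lambda q:(proj("scene",J(*q))-[330,90])*3.5
for n,q in dict(tipn=(-.068,0,.06),n50=(-.05,0,.06),t30n=(-.03,0,.06),t30p=(.03,0,.06),p50=(.05,0,.06),p50hi=(.05,0,.075),p50top=(.05,0,.08),baseFL=(-.1,-.065,.016),baseFR=(.1,-.065,.016),cheekR=(.041,-.034,.082),postnear=(.075,-.058,.1)).items(): print(n,f(q))
p,r=pose();cal=cams.get_calibration("wrist")
for z in(.06,.07,.08):print("wrist tail end top",z,[(proj("wrist",J(x,0,zz),cal)-[210,180])*420/220+[350,0] for x,zz in((.05,z+.02),(.03,z+.02),(-.03,.077))])
E
```

```text
tipn [110.3 178.9]
n50 [128.4 186.1]
t30n [148.9 194.2]
t30p [212.  219.4]
p50 [233.7 228. ]
p50hi [235.8 213.4]
p50top [236.6 208.4]
baseFL [ 35.7 245.6]
baseFR [244.3 336. ]
cheekR [206.3 224.3]
postnear [232.5 237.7]
wrist tail end top 0.06 [array([555. , 141.8]), array([554.9, 114.5]), array([554.5,  26.9])]
wrist tail end top 0.07 [array([555. , 148.2]), array([554.9, 120.3]), array([554.5,  26.9])]
wrist tail end top 0.08 [array([555. , 154.8]), array([554.9, 126.4]), array([554.5,  26.9])]
```

```bash
python3 - <<'E'
from h import *
np.set_printoptions(precision=1,suppress=True)
A=cv2.cvtColor(cv2.imread("pics/s0.png") if 0 else cv2.imread("pics/s2.png"),6).astype(float);B=cv2.cvtColor(cv2.imread("pics/s12.png"),6).astype(float)
A=cv2.GaussianBlur(A,(0,0),1);B=cv2.GaussianBlur(B,(0,0),1)
D=B-A
print("scene diff rows122-162 cols 355-402 (step2)");print("     ",*range(355,403,2))
for r in range(122,164,2):print(r,*["%4d"%D[r,c] for c in range(355,403,2)])
for nm in("w7","w9","w10","w11"):
    g=cv2.GaussianBlur(cv2.cvtColor(cv2.imread(f"pics/{nm}.png"),6),(0,0),1).astype(float)
    print(nm,end=" ")
    for r in (122,128,134,140,150,240,250,260,270,280):
        d=np.diff(g[r]);L=265+abs(d[265:312]).argmax();Q=323+abs(d[323:372]).argmax();print((r,L,Q,Q-L),end=" ")
    print()
E
```

```text
scene diff rows122-162 cols 355-402 (step2)
      355 357 359 361 363 365 367 369 371 373 375 377 379 381 383 385 387 389 391 393 395 397 399 401
122    0    0    0    0    0    0    0    1    0    0    0    0    0   -1    0    0   -1    0   -1    0    0    1   24   72
124    0    0    0    0    0   -1    0    1    2    1   -1    1    0   -2    0    0   -2   -2   -1    0    0    4   39   72
126    0    1    0    0    0    0    0    0    0    0    0    0    0    0    0    0    0    1    0    1    0    5   47   62
128    0    0   -1    1    0    0    0    0    0    0   -3   -4    0    0    2    2    2    1    0    1    0    7   49   51
130    0    0    0    0    0    1    1    1    1    0   -5  -11   -9   -5   -1   -1    0   -1   -3   -2    0   12   51   35
132    0    0    0    0    0    0    1    1    1    0   -1   -7  -12  -11  -10  -11   -8  -10   -9   -3    0   13   50   39
134    0    0    0    0    1    0   -1    0    0    0    0    0   -6   -9  -10  -12   -9   -7   -4    0    2   14   52   45
136    0    0    0   -1   -1   -1    2    2    3    1    0    1   -2   -4   -4   -2   
[... 2966 characters left out ...]
, np.int64(280), np.int64(357), np.int64(77)) (260, np.int64(280), np.int64(357), np.int64(77)) (270, np.int64(280), np.int64(357), np.int64(77)) (280, np.int64(269), np.int64(368), np.int64(99)) 
w11 (122, np.int64(265), np.int64(337), np.int64(72)) (128, np.int64(277), np.int64(352), np.int64(75)) (134, np.int64(292), np.int64(352), np.int64(60)) (140, np.int64(292), np.int64(338), np.int64(46)) (150, np.int64(286), np.int64(349), np.int64(63)) (240, np.int64(281), np.int64(355), np.int64(74)) (250, np.int64(280), np.int64(345), np.int64(65)) (260, np.int64(277), np.int64(358), np.int64(81)) (270, np.int64(279), np.int64(356), np.int64(77)) (280, np.int64(278), np.int64(354), np.int64(76))
```

Emit:
jog_arm(plan=[{"x": -0.15,"y": 0,"z": 0.1,"wx": 0,"wy": 0,"wz": 0},{"x": -0.3,"y": 0,"z": 0.3,"wx": 0,"wy": 0,"wz": 0},{"x": -0.3,"y": 0,"z": 0.3,"wx": 0,"wy": 0,"wz": 0},{"x": -0.3,"y": 0,"z": 0.3,"wx": 0,"wy": 0,"wz": 0}], hand=1)

```text
t: 17.93
eef_pos: [0.5349, 0.2382, 0.2634]
tool_rot: [0.0, 0.057, 0.998, 0.001]
contact_force: [-0.3, 0.4, 0.5]
gripper_width: 0.997
```

```bash
python3 - <<'E'
from h import *
go([.5336,.2394,.13],83.75);go([.5336,.2394,.056],83.75)
E
```

```text
shift [0.007 0.004 0.667] turn [ 0.     0.    -0.001] rows>= 3.2 0.0
shift [0.007 0.004 1.037] turn [ 0.     0.    -0.001] rows>= 5.0 0.0
```

Emit:
jog_arm(plan=[{"x": 0.007,"y": 0.004,"z": 0.2,"wx": 0,"wy": 0,"wz": 0},{"x": 0.007,"y": 0.004,"z": 0.4,"wx": 0,"wy": 0,"wz": 0},{"x": 0.007,"y": 0.004,"z": 0.6,"wx": 0,"wy": 0,"wz": 0},{"x": 0.007,"y": 0.004,"z": 0.8,"wx": 0,"wy": 0,"wz": 0},{"x": 0.007,"y": 0.004,"z": 0.95,"wx": 0,"wy": 0,"wz": 0},{"x": 0.007,"y": 0.004,"z": 1,"wx": 0,"wy": 0,"wz": 0},{"x": 0.007,"y": 0.004,"z": 1,"wx": 0,"wy": 0,"wz": 0},{"x": 0.007,"y": 0.004,"z": 1,"wx": 0,"wy": 0,"wz": 0}])

```text
t: 18.6
eef_pos: [0.5345, 0.2403, 0.0651]
tool_rot: [0.001, 0.056, 0.998, 0.001]
contact_force: [1.0, -0.5, 1.0]
gripper_width: 1.002
```

Emit:
jog_arm(plan=[{"x": 0,"y": 0,"z": 0.035,"wx": 0,"wy": 0,"wz": 0},{"x": 0,"y": 0,"z": 0.035,"wx": 0,"wy": 0,"wz": 0},{"x": 0,"y": 0,"z": 0.035,"wx": 0,"wy": 0,"wz": 0},{"x": 0,"y": 0,"z": 0.035,"wx": 0,"wy": 0,"wz": 0},{"x": 0,"y": 0,"z": 0.035,"wx": 0,"wy": 0,"wz": 0},{"x": 0,"y": 0,"z": 0.035,"wx": 0,"wy": 0,"wz": 0},{"x": 0,"y": 0,"z": 0.035,"wx": 0,"wy": 0,"wz": 0},{"x": 0,"y": 0,"z": 0.035,"wx": 0,"wy": 0,"wz": 0},{"x": 0,"y": 0,"z": 0.035,"wx": 0,"wy": 0,"wz": 0}], hand=-1, grip_force=25)

```text
t: 19.35
eef_pos: [0.535, 0.2403, 0.0583]
tool_rot: [0.001, 0.057, 0.998, 0.001]
contact_force: [2.1, 0.2, 0.5]
gripper_width: 0.382
```

Emit:
jog_arm(plan=[{"x": 0,"y": 0,"z": -0.04,"wx": 0,"wy": 0,"wz": 0},{"x": 0.005,"y": 0,"z": -0.08,"wx": 0,"wy": 0,"wz": 0},{"x": 0.012,"y": 0,"z": -0.12,"wx": 0,"wy": 0,"wz": 0},{"x": 0.012,"y": 0,"z": -0.16,"wx": 0,"wy": 0,"wz": 0},{"x": 0.012,"y": 0,"z": -0.2,"wx": 0,"wy": 0,"wz": 0},{"x": 0.012,"y": 0,"z": -0.2,"wx": 0,"wy": 0,"wz": 0},{"x": 0.012,"y": 0,"z": -0.2,"wx": 0,"wy": 0,"wz": 0}])

```text
t: 19.93
eef_pos: [0.5328, 0.2407, 0.0991]
tool_rot: [0.002, 0.057, 0.998, 0.002]
contact_force: [-0.6, -0.0, -3.0]
gripper_width: 0.385
```

```bash
python3 - <<'E'
from h import *
np.set_printoptions(precision=4,suppress=True)
p,r=pose();cal=cams.get_calibration("wrist");print(p);snap("wrist","w13")
g=cv2.GaussianBlur(cv2.cvtColor(cv2.imread("pics/w13.png"),6),(0,0),1).astype(float)
for k in finder.place_of("wrist","cart_nose")[:1]:
    c,rw=k["location"];print(k,[ (int(rw)+i, (lambda d:(d[270:312].argmax()+270,d[322:365].argmax()+322))(abs(np.diff(g[int(rw)+i])))) for i in (6,10,14,18,24,30)])
    for th in(-.1,0,.1,.2,.3): # nose-down tilt
        n=p+r.apply([.068*np.cos(th),0,-.0123+.068*np.sin(th)]);a=n+r.apply([0,.009,0]);b=n-r.apply([0,.009,0]);print(th,proj("wrist",n,cal),proj("wrist",a,cal)[0]-proj("wrist",b,cal)[0])
print(*["%d"%v for v in g[80:200,319]])
E
```

```text
[0.5328 0.2407 0.0991]
{'location': [319.2, 113.8], 'confidence': 0.73} [(119, (np.int64(276), np.int64(335))), (123, (np.int64(277), np.int64(336))), (127, (np.int64(285), np.int64(340))), (131, (np.int64(295), np.int64(336))), (137, (np.int64(295), np.int64(336))), (143, (np.int64(291), np.int64(336)))]
-0.1 [318.0485 117.7272] 48.918458295211224
0 [318.0901 116.5325] 46.42110315751148
0.1 [318.1285 117.1798] 44.104599386686175
0.2 [318.1637 119.3995] 41.972342199203865
0.3 [318.1958 122.9503] 40.02250771152541
129 128 128 128 128 128 128 129 129 128 128 128 128 128 128 128 127 127 127 127 127 128 127 127 127 126 125 124 123 124 128 138 149 155 157 157 157 157 156 156 155 154 154 155 155 155 154 152 150 150 149 147 143 138 135 134 133 133 133 133 134 134 134 134 134 134 135 135 134 134 134 135 137 138 139 139 138 138 138 138 138 138 138 138 138 138 137 137 138 138 138 137 137 138 137 138 138 138 137 137 137 137 137 137 137 137 137 137 138 137 137 137 137 137 137 136 136 136 136 136
```

Emit:
jog_arm(plan=[{"x": 0,"y": 0,"z": -0.15,"wx": 0,"wy": 0,"wz": 0},{"x": 0,"y": 0,"z": -0.3,"wx": 0,"wy": 0,"wz": 0},{"x": 0,"y": -0.2,"z": -0.35,"wx": 0,"wy": 0,"wz": 0},{"x": 0,"y": -0.4,"z": -0.35,"wx": 0,"wy": 0,"wz": 0},{"x": -0.1,"y": -0.6,"z": -0.35,"wx": 0,"wy": 0,"wz": 0},{"x": -0.25,"y": -0.8,"z": -0.3,"wx": 0,"wy": 0,"wz": 0},{"x": -0.36,"y": -0.85,"z": -0.15,"wx": 0,"wy": 0,"wz": 0},{"x": -0.36,"y": -0.85,"z": 0,"wx": 0,"wy": 0,"wz": 0},{"x": -0.36,"y": -0.85,"z": 0.12,"wx": 0,"wy": 0,"wz": 0},{"x": -0.36,"y": -0.85,"z": 0.12,"wx": 0,"wy": 0,"wz": 0},{"x": -0.36,"y": -0.85,"z": 0.12,"wx": 0,"wy": 0,"wz": 0}])

```text
t: 20.95
eef_pos: [0.5831, 0.0632, 0.0725]
tool_rot: [-0.001, 0.057, 0.998, 0.001]
contact_force: [0.8, -0.4, -2.4]
gripper_width: 0.382
```

```bash
python3 - <<'E'
from h import *
go([.59,.075,.02],83.75);print(monitor.get_obs()["gripper_width"])
E
```

```text
shift [-0.028  0.062  0.262] turn [ 0.    -0.001 -0.001] rows>= 1.3 0.0
0.38230040320576286
```

Emit:
jog_arm(plan=[{"x": -0.03,"y": 0.06,"z": 0.08,"wx": 0,"wy": 0,"wz": 0},{"x": -0.03,"y": 0.06,"z": 0.16,"wx": 0,"wy": 0,"wz": 0},{"x": -0.03,"y": 0.06,"z": 0.23,"wx": 0,"wy": 0,"wz": 0},{"x": -0.03,"y": 0.06,"z": 0.26,"wx": 0,"wy": 0,"wz": 0},{"x": -0.03,"y": 0.06,"z": 0.28,"wx": 0,"wy": 0,"wz": 0},{"x": -0.03,"y": 0.06,"z": 0.3,"wx": 0,"wy": 0,"wz": 0}])

```text
t: 21.45
eef_pos: [0.594, 0.0751, 0.0151]
tool_rot: [0.003, 0.057, 0.998, 0.002]
contact_force: [6.0, 0.3, 5.9]
gripper_width: 0.385
```

Emit:
jog_arm(plan=[{"x": 0,"y": 0,"z": 0,"wx": 0,"wy": 0,"wz": 0},{"x": 0,"y": 0,"z": 0,"wx": 0,"wy": 0,"wz": 0},{"x": 0,"y": 0,"z": 0,"wx": 0,"wy": 0,"wz": 0},{"x": 0,"y": 0,"z": 0,"wx": 0,"wy": 0,"wz": 0},{"x": 0,"y": 0,"z": 0,"wx": 0,"wy": 0,"wz": 0},{"x": 0,"y": 0,"z": -0.03,"wx": 0,"wy": 0,"wz": 0}], hand=1)

```text
t: 21.95
eef_pos: [0.5928, 0.0749, 0.0204]
tool_rot: [0.002, 0.056, 0.998, 0.001]
contact_force: [-0.4, 0.5, -0.1]
gripper_width: 1.0
```

```bash
cat > m.py <<'E'
from h import *
import sys
np.set_printoptions(precision=4,suppress=True)
nm,z=sys.argv[1],float(sys.argv[2])
p,r=pose();cal=cams.get_calibration("wrist");print(p);snap("wrist",nm)
g=cv2.GaussianBlur(cv2.cvtColor(cv2.imread(f"pics/{nm}.png"),6),(0,0),1).astype(float)
for n in("cart_nose","cart"):
  for k in finder.place_of("wrist",n)[:1]:
    w=onz("wrist",k["location"],z,cal);print(n,k["location"],round(k["confidence"],2),w,r.inv().apply(w-p))
    if n=="cart_nose":
        c,rw=[int(round(v)) for v in k["location"]]
        for i in (5,8,12,16,20):
            d=abs(np.diff(g[rw+i]));print((rw+i,d[c-30:c-12].argmax()+c-30,d[c+12:c+30].argmax()+c+12),end=" ")
        print("\ncol",rw-8,*["%d"%v for v in g[rw-8:rw+45,c]])
        print("pred width level",325.2*.018/(p[2]+.143-z))
E
python3 m.py w14 .02
```

```text
[0.5928 0.0749 0.0204]
cart_nose [318.0, 115.0] 0.6 [0.5248 0.0826 0.02  ] [ 0.0685 -0.0001  0.0002]
(120, np.int64(297), np.int64(340)) (123, np.int64(297), np.int64(340)) (127, np.int64(297), np.int64(340)) (131, np.int64(297), np.int64(340)) (135, np.int64(298), np.int64(340)) 
col 107 226 222 219 217 215 214 207 187 155 131 126 129 132 133 133 132 132 133 134 138 144 149 151 151 151 149 143 134 128 126 125 125 125 125 125 125 124 124 124 124 123 123 123 123 124 124 124 123 123 123 122 120 113
pred width level 40.830597181235994
cart [319.4, 261.0] 0.6 [0.5923 0.0756 0.02  ] [0.0007 0.0006 0.0004]
```

Emit:
jog_arm(plan=[{"x": 0,"y": 0,"z": 0.03,"wx": 0,"wy": 0,"wz": 0},{"x": 0,"y": 0,"z": 0.06,"wx": 0,"wy": 0,"wz": 0},{"x": 0,"y": 0,"z": 0.06,"wx": 0,"wy": 0,"wz": 0},{"x": 0,"y": 0,"z": 0.06,"wx": 0,"wy": 0,"wz": 0}])

```text
t: 22.43
eef_pos: [0.5937, 0.075, 0.0088]
tool_rot: [0.002, 0.057, 0.998, 0.001]
contact_force: [0.6, 0.1, -0.3]
gripper_width: 1.0
```

Emit:
jog_arm(plan=[{"x": 0,"y": 0,"z": 0,"wx": 0,"wy": 0,"wz": 0},{"x": 0,"y": 0,"z": 0,"wx": 0,"wy": 0,"wz": 0},{"x": 0,"y": 0,"z": 0,"wx": 0,"wy": 0,"wz": 0},{"x": 0,"y": 0,"z": 0,"wx": 0,"wy": 0,"wz": 0},{"x": 0,"y": 0,"z": 0,"wx": 0,"wy": 0,"wz": 0},{"x": 0,"y": 0,"z": 0,"wx": 0,"wy": 0,"wz": 0},{"x": 0,"y": 0,"z": 0,"wx": 0,"wy": 0,"wz": 0},{"x": 0,"y": 0,"z": 0,"wx": 0,"wy": 0,"wz": 0},{"x": 0,"y": 0,"z": 0,"wx": 0,"wy": 0,"wz": 0}], hand=-1, grip_force=60)

```text
t: 23.18
eef_pos: [0.594, 0.0749, 0.0093]
tool_rot: [0.003, 0.057, 0.998, 0.001]
contact_force: [-0.9, -0.6, 6.2]
gripper_width: 0.375
```

Emit:
jog_arm(plan=[{"x": 0,"y": 0,"z": -0.15,"wx": 0,"wy": 0,"wz": 0},{"x": 0.05,"y": 0,"z": -0.3,"wx": 0,"wy": 0,"wz": 0},{"x": 0.15,"y": 0.1,"z": -0.45,"wx": 0,"wy": 0,"wz": 0},{"x": 0.25,"y": 0.25,"z": -0.6,"wx": 0,"wy": 0,"wz": 0},{"x": 0.37,"y": 0.45,"z": -0.63,"wx": 0,"wy": 0,"wz": 0},{"x": 0.37,"y": 0.65,"z": -0.63,"wx": 0,"wy": 0,"wz": 0},{"x": 0.37,"y": 0.79,"z": -0.63,"wx": 0,"wy": 0,"wz": 0},{"x": 0.37,"y": 0.79,"z": -0.63,"wx": 0,"wy": 0,"wz": 0},{"x": 0.37,"y": 0.79,"z": -0.63,"wx": 0,"wy": 0,"wz": 0},{"x": 0.37,"y": 0.79,"z": -0.63,"wx": 0,"wy": 0,"wz": 0}])

```text
t: 24.02
eef_pos: [0.5371, 0.2392, 0.1346]
tool_rot: [0.002, 0.056, 0.998, 0.001]
contact_force: [-0.1, -0.0, -2.5]
gripper_width: 0.375
```

```bash
python3 - <<'E'
from h import *
p,_=pose();import subprocess
go([.531,.239,.10],83.75)
print(subprocess.run(["python3","m.py","w15",str(p[2]+.0115)],capture_output=True,text=True).stdout)
E
```

```text
shift [ 0.031 -0.005  0.173] turn [ 0.001  0.001 -0.001] rows>= 0.8 0.0
[0.5371 0.2392 0.1346]
cart_nose [319.2, 115.4] 0.72 [0.4691 0.2473 0.1461] [ 0.0684  0.0004 -0.0118]
(120, np.int64(298), np.int64(339)) (123, np.int64(297), np.int64(339)) (127, np.int64(297), np.int64(339)) (131, np.int64(297), np.int64(339)) (135, np.int64(296), np.int64(339)) 
col 107 129 128 125 120 115 114 122 137 150 155 154 149 145 143 141 137 133 130 128 127 127 127 127 127 127 128 127 127 126 126 127 127 127 125 125 124 125 126 126 125 124 124 124 124 125 125 124 124 124 124 123 123 122
pred width level 44.51406844106463
cart [321.9, 271.8] 0.85 [0.5361 0.241  0.1461] [ 0.0011  0.0016 -0.0115]
```

```bash
python3 - <<'E'
import cv2,numpy as np
for nm in("w7","w9","w13","w14","w15"):
    g=cv2.GaussianBlur(cv2.cvtColor(cv2.imread(f"pics/{nm}.png"),6),(0,0),1).astype(float)
    print(nm)
    # vertical structure along centre col: strong row edges
    d=np.diff(g[100:350,312:326].mean(1));pk=[(100+i,int(d[i])) for i in range(1,248) if abs(d[i])>=3.5 and abs(d[i])>=abs(d[i-1]) and abs(d[i])>abs(d[i+1])];print(" rows",*[f"{a}:{b}" for a,b in pk])
    for r in (130,145,180,200,240,262,300,320):
        e=np.diff(g[r]);print(" ",r,*[f"{i}:{int(e[i])}" for i in range(250,390) if abs(e[i])>=6 and abs(e[i])>=abs(e[i-1]) and abs(e[i])>abs(e[i+1])])
E
```

```text
w7
 rows 116:46 164:-32 170:43 176:-4 184:-15 192:-7 226:11 238:-23 244:20 257:-20 264:22 276:-21 283:21 295:-21 301:21 312:-22 318:21 329:-22 335:23 343:6
  130 296:25 309:7 326:-6 332:-6 341:-29
  145 256:-40 297:26 308:9 321:-6 341:-29
  180 262:-23 285:29 324:-26 340:10 352:-16 376:-24
  200 263:-26 286:24 308:-18 352:-15 375:-24
  240 279:-36 287:-7 358:-21
  262 250:-57 261:18 274:-20 280:28 357:-29 362:20 375:-17 388:7
  300 282:21 336:6 355:-23
  320 277:60 282:-41 287:15 341:6 350:-18 355:34 360:-47
w9
 rows 114:-5 117:11 122:-3 164:-11 170:10 226:11 238:-23 244:20 258:-20 264:22 276:-21 283:21 295:-21 301:21 312:-22 318:22 329:-22 335:27
  130 255:-22 297:8 322:9 340:-7
  145 256:-11 266:-8 340:-8 376:7
  180 262:-14 285:8 349:13 352:-15
  200 263:-21 285:9 351:-8
  240 250:13 278:-15 288:-6 290:-6 351:7 379:-6 382:-6 389:9
  262 250:-40 261:18 274:-20 280:27 339:6 357:-29 362:20 375:-17 387:28
  300 282:22 355:-22
  320 277:39 282:-23 287:14 350:-18 355:11 359:-29
w13
 rows 110:11 203:11 218:-21 224:22 237:-23 244:21 257:-24 263:21 276:-21 283:22 296:-21 302:22 315:-22 321
[... 731 characters left out ...]
282:-14 288:10 291:7 348:-10 350:-9 355:17
  262 282:-7 288:-7 290:-6 301:6 349:7 355:11
  300 272:-7 283:-32 287:12 335:9 350:-15 354:20
  320 273:-32 284:27 288:-7 352:-16 363:18
w15
 rows 110:-4 113:12 161:-11 166:11 221:11 234:-20 240:22 253:-23 259:21 272:-23 278:22 290:-23 296:22 308:-21 313:20 325:-21 330:22
  130 266:-11 274:-12 298:7 323:9 339:-8 364:7
  145 256:-7 277:-23 285:9 292:20 296:-23 339:-7 348:-10 354:14
  180 263:-21 286:8 349:10 352:-12 374:6
  200 263:-26 286:10 351:-8
  240 272:-23 280:13 357:-13 360:13
  262 250:-36 262:18 275:-19 281:21 356:-23 362:20 375:-17 386:40
  300 281:16 288:13 349:-14 355:-16
  320 278:26 286:-10 294:11 342:-14 344:-13 350:11 354:-7 359:-32
```

Emit:
jog_arm(plan=[{"x": 0.023,"y": -0.005,"z": 0.0,"wx": 0,"wy": 0,"wz": 0},{"x": 0.023,"y": -0.005,"z": 0.1,"wx": 0,"wy": 0,"wz": 0},{"x": 0.023,"y": -0.005,"z": 0.16,"wx": 0,"wy": 0,"wz": 0},{"x": 0.023,"y": -0.005,"z": 0.16,"wx": 0,"wy": 0,"wz": 0},{"x": 0.023,"y": -0.005,"z": 0.16,"wx": 0,"wy": 0,"wz": 0}])

```text
t: 24.58
eef_pos: [0.5324, 0.2367, 0.1022]
tool_rot: [0.001, 0.058, 0.998, 0.0]
contact_force: [-1.0, 0.1, -2.8]
gripper_width: 0.37
```

```bash
python3 - <<'E'
from h import *
go([.5323,.2385,.085],83.75);go([.5323,.2385,.066],83.75);print(pose()[0])
E
```

```text
shift [0.002 0.009 0.086] turn [ 0.     0.001 -0.002] rows>= 0.4 0.1
shift [0.002 0.009 0.181] turn [ 0.     0.001 -0.002] rows>= 0.9 0.1
[0.53240455 0.23666516 0.10219317]
```

Emit:
jog_arm(plan=[{"x": 0.002,"y": 0.009,"z": 0.03,"wx": 0,"wy": 0.001,"wz": -0.001},{"x": 0.002,"y": 0.009,"z": 0.06,"wx": 0,"wy": 0.001,"wz": -0.001},{"x": 0.002,"y": 0.009,"z": 0.09,"wx": 0,"wy": 0.001,"wz": -0.001},{"x": 0.002,"y": 0.009,"z": 0.12,"wx": 0,"wy": 0.001,"wz": -0.001},{"x": 0.002,"y": 0.009,"z": 0.12,"wx": 0,"wy": 0.001,"wz": -0.001}])

```text
t: 25.0
eef_pos: [0.5316, 0.2382, 0.0768]
tool_rot: [-0.001, 0.057, 0.998, -0.0]
contact_force: [0.1, 0.1, -2.6]
gripper_width: 0.374
```

Emit:
jog_arm(plan=[{"x": 0,"y": 0,"z": 0.02,"wx": 0,"wy": 0,"wz": 0},{"x": 0,"y": 0,"z": 0.04,"wx": 0,"wy": 0,"wz": 0},{"x": 0,"y": 0,"z": 0.06,"wx": 0,"wy": 0,"wz": 0},{"x": 0,"y": 0,"z": 0.06,"wx": 0,"wy": 0,"wz": 0}])

```text
t: 25.33
eef_pos: [0.5325, 0.2382, 0.0645]
tool_rot: [-0.0, 0.057, 0.998, -0.0]
contact_force: [4.0, 0.7, -3.0]
gripper_width: 0.372
```

Emit:
jog_arm(plan=[{"x": -0.007,"y": 0,"z": 0,"wx": 0,"wy": 0,"wz": 0},{"x": -0.007,"y": 0,"z": 0.02,"wx": 0,"wy": 0,"wz": 0},{"x": -0.007,"y": 0,"z": 0.04,"wx": 0,"wy": 0,"wz": 0},{"x": -0.007,"y": 0,"z": 0.05,"wx": 0,"wy": 0,"wz": 0},{"x": -0.007,"y": 0,"z": 0.05,"wx": 0,"wy": 0,"wz": 0}])

```text
t: 25.75
eef_pos: [0.5329, 0.2378, 0.0536]
tool_rot: [-0.001, 0.057, 0.998, -0.001]
contact_force: [0.4, 1.2, -3.4]
gripper_width: 0.372
```

Emit:
jog_arm(plan=[{"x": 0,"y": 0,"z": 0.01,"wx": 0,"wy": 0,"wz": 0},{"x": 0,"y": 0,"z": 0.02,"wx": 0,"wy": 0,"wz": 0},{"x": 0,"y": 0,"z": 0.02,"wx": 0,"wy": 0,"wz": 0}])

```text
t: 26.0
eef_pos: [0.5326, 0.2378, 0.0492]
tool_rot: [-0.001, 0.057, 0.998, -0.001]
contact_force: [-0.2, -0.3, -2.5]
gripper_width: 0.376
```

```bash
python3 m.py w16 .061; python3 - <<'E'
import cv2,numpy as np
for nm in("w16",):
    g=cv2.GaussianBlur(cv2.cvtColor(cv2.imread(f"pics/{nm}.png"),6),(0,0),1).astype(float)
    d=np.diff(g[100:350,312:326].mean(1));print(*[f"{100+i}:{int(d[i])}" for i in range(1,248) if abs(d[i])>=3.5 and abs(d[i])>=abs(d[i-1]) and abs(d[i])>abs(d[i+1])])
E
```

```text
[0.5326 0.2378 0.0492]
cart_nose [317.9, 114.5] 0.67 [0.4644 0.2454 0.061 ] [ 0.0687 -0.0001 -0.0116]
(119, np.int64(295), np.int64(340)) (122, np.int64(298), np.int64(339)) (126, np.int64(298), np.int64(339)) (130, np.int64(298), np.int64(339)) (134, np.int64(295), np.int64(344)) 
col 106 104 105 106 106 106 106 108 116 129 138 140 140 139 139 140 140 139 138 136 133 131 129 128 128 128 129 129 129 128 128 127 127 127 127 127 127 127 127 127 126 126 127 127 126 126 126 125 125 126 126 125 125 124
pred width level 44.60960063103491
cart [319.9, 270.2] 0.55 [0.5308 0.2387 0.061 ] [ 0.002   0.0007 -0.0118]
113:11 125:-4 161:-11 166:11 221:12 233:-21 240:23 253:-24 259:21 272:-23 278:22 290:-23 296:22 308:-21 313:20 325:-21 330:25 335:7
```

Emit:
jog_arm(plan=[{"x": 0,"y": 0,"z": 0,"wx": 0,"wy": 0,"wz": 0},{"x": 0,"y": 0,"z": 0,"wx": 0,"wy": 0,"wz": 0},{"x": 0,"y": 0,"z": 0,"wx": 0,"wy": 0,"wz": 0},{"x": 0,"y": 0,"z": 0,"wx": 0,"wy": 0,"wz": 0},{"x": 0,"y": 0,"z": 0,"wx": 0,"wy": 0,"wz": 0},{"x": 0,"y": 0,"z": 0,"wx": 0,"wy": 0,"wz": 0}], hand=1)

```text
t: 26.65
eef_pos: [0.533, 0.2379, 0.0498]
tool_rot: [-0.001, 0.057, 0.998, -0.001]
contact_force: [0.1, -1.2, 0.3]
gripper_width: 1.007
```

Emit:
jog_arm(plan=[{"x": 0,"y": 0,"z": -0.2,"wx": 0,"wy": 0,"wz": 0},{"x": 0,"y": 0,"z": -0.4,"wx": 0,"wy": 0,"wz": 0},{"x": 0,"y": 0,"z": -0.6,"wx": 0,"wy": 0,"wz": 0},{"x": 0,"y": 0,"z": -0.8,"wx": 0,"wy": 0,"wz": 0},{"x": 0,"y": 0,"z": -1,"wx": 0,"wy": 0,"wz": 0},{"x": 0,"y": 0,"z": -1,"wx": 0,"wy": 0,"wz": 0},{"x": 0,"y": 0,"z": -1,"wx": 0,"wy": 0,"wz": 0}])

```text
t: 27.23
eef_pos: [0.5349, 0.2387, 0.2527]
tool_rot: [0.001, 0.057, 0.998, 0.001]
contact_force: [-0.8, 0.4, -0.6]
gripper_width: 1.0
```

Emit:
jog_arm(plan=[{"x": 0.2,"y": 0,"z": -0.2,"wx": 0,"wy": 0,"wz": 0},{"x": 0.3,"y": 0,"z": -0.4,"wx": 0,"wy": 0,"wz": 0},{"x": 0.3,"y": 0,"z": -0.4,"wx": 0,"wy": 0,"wz": 0},{"x": 0.3,"y": 0,"z": -0.4,"wx": 0,"wy": 0,"wz": 0}])

```text
t: 27.57
eef_pos: [0.4743, 0.2468, 0.3352]
tool_rot: [0.003, 0.055, 0.998, 0.003]
contact_force: [0.4, 0.4, -1.1]
gripper_width: 0.998
```

```bash
python3 - <<'E'
from h import *
np.set_printoptions(precision=4,suppress=True)
p,r=pose();cal=cams.get_calibration("wrist");w=snap("wrist","w17");s=snap("scene","s17")
for cam in("wrist","scene"):
  for n in("cart_nose","cart","clamp_bar"):
    for k in finder.place_of(cam,n)[:3]:print(cam,n,k["location"],k["confidence"],onz(cam,k["location"],.06 if n!="clamp_bar" else .266,cal if cam=="wrist" else None))
G=lambda f:cv2.GaussianBlur(cv2.cvtColor(cv2.imread(f"pics/{f}.png"),6).astype(float),(0,0),1)
D=G("s17")-G("s2")
print("     ",*range(355,403,2))
for r in range(134,164,2):print(r,*["%4d"%D[r,c] for c in range(355,403,2)])
go([.6215,.2288,.345],-6.25)
E
```

```text
wrist cart_nose [313.4, 160.5] 0.73 [0.4653 0.2428 0.06  ]
wrist cart [315.5, 208.1] 0.77 [0.5291 0.2382 0.06  ]
scene cart_nose [360.8, 142.7] 0.78 [0.468  0.2383 0.06  ]
scene cart_nose [167.3, 268.3] 0.77 [ 0.2913 -0.3716  0.06  ]
scene cart_nose [203.1, 215.7] 0.72 [ 0.254  -0.2132  0.06  ]
scene cart [144.4, 290.0] 0.76 [ 0.2892 -0.4354  0.06  ]
scene cart [192.3, 234.8] 0.68 [ 0.2731 -0.2727  0.06  ]
scene cart [378.1, 147.9] 0.56 [0.5232 0.2394 0.06  ]
scene clamp_bar [420.6, 92.7] 0.79 [0.6197 0.2372 0.266 ]
scene clamp_bar [405.5, 241.4] 0.68 [ 0.7575 -0.2211  0.266 ]
      355 357 359 361 363 365 367 369 371 373 375 377 379 381 383 385 387 389 391 393 395 397 399 401
134    0    1    0    0    1    0    0    0    0    0    0    0   -5   -9  -10  -12   -9   -7   -4    0    1   13   51   46
136    0   -1   -2   -2   -2   -1    2    2    0    1    1    0   -2   -3   -4   -4   -3    0    0    1    0   15   52   31
138  -14  -17  -17  -12  -24  -17    5   13   13    9    2   -1   -2   -2   -2   -2   -1    0    1    1    1   21   58   14
140  -46  -36  -15   -7  -14   -7   14   2
[... 815 characters left out ...]
    1   11
154   37   18    2    1    1    0   -2   -4   -7  -16  -27  -32  -33  -22   -3   23   31   29   31   23    6    0    3   17
156   33   18    2    0    1    1    2    4    4    4   -3  -22  -47  -53  -48  -17    6   13   15    7   -2   -1    2   11
158   15   10    1    0    0    0    0    3    3    3    4    0  -13  -30  -52  -30   -2    1    1   -5   -6   -3    0    5
160    2    1    0    0    0    0   -6    0    0   -5   -2    1    2    0   -8   -7    0    1    1    0    0    1    0    7
162    3    2    0    2    2    3   -2   -4   -7  -10  -11  -13   -7   -1    1    2    0   -1    1    2    0    0    0    7
shift [-0.737  0.004 -0.068] turn [0.    0.    0.498] rows>= 3.5 12.5
```

Emit:
jog_arm(plan=[{"x": -0.1,"y": 0,"z": -0.1,"wx": 0,"wy": 0,"wz": 0.04},{"x": -0.2,"y": 0,"z": -0.1,"wx": 0,"wy": 0,"wz": 0.08},{"x": -0.3,"y": 0,"z": -0.1,"wx": 0,"wy": 0,"wz": 0.12},{"x": -0.4,"y": 0,"z": -0.1,"wx": 0,"wy": 0,"wz": 0.16},{"x": -0.5,"y": 0,"z": -0.1,"wx": 0,"wy": 0,"wz": 0.2},{"x": -0.6,"y": 0,"z": -0.1,"wx": 0,"wy": 0,"wz": 0.24},{"x": -0.74,"y": 0.004,"z": -0.1,"wx": 0,"wy": 0,"wz": 0.28},{"x": -0.74,"y": 0.004,"z": -0.1,"wx": 0,"wy": 0,"wz": 0.32},{"x": -0.74,"y": 0.004,"z": -0.1,"wx": 0,"wy": 0,"wz": 0.36},{"x": -0.74,"y": 0.004,"z": -0.1,"wx": 0,"wy": 0,"wz": 0.4},{"x": -0.74,"y": 0.004,"z": -0.1,"wx": 0,"wy": 0,"wz": 0.44},{"x": -0.74,"y": 0.004,"z": -0.1,"wx": 0,"wy": 0,"wz": 0.48}])

```text
t: 28.97
eef_pos: [0.6223, 0.2285, 0.3503]
tool_rot: [0.0, 0.724, 0.689, -0.0]
contact_force: [-0.3, 1.0, -0.0]
gripper_width: 1.005
```

```bash
python3 - <<'E'
from h import *
p,r=pose();cal=cams.get_calibration("wrist");snap("wrist","w18")
for k in finder.place_of("wrist","clamp_bar")[:2]:print(k,onz("wrist",k["location"],.267,cal))
go([.6215,.2288,.249],-6.25)
E
```

```text
{'location': [320.3, 358.0], 'confidence': 0.69} [0.61686463 0.1006118  0.267     ]
{'location': [319.2, 210.5], 'confidence': 0.62} [0.62224448 0.22917661 0.267     ]
shift [ 0.001 -0.004  0.507] turn [0.    0.    0.021] rows>= 2.4 0.5
```

Emit:
jog_arm(plan=[{"x": 0,"y": 0,"z": 0,"wx": 0,"wy": 0,"wz": 0.021},{"x": 0,"y": 0,"z": 0.2,"wx": 0,"wy": 0,"wz": 0.021},{"x": 0,"y": 0,"z": 0.4,"wx": 0,"wy": 0,"wz": 0.021},{"x": 0,"y": 0,"z": 0.5,"wx": 0,"wy": 0,"wz": 0.021},{"x": 0,"y": 0,"z": 0.5,"wx": 0,"wy": 0,"wz": 0.021},{"x": 0,"y": 0,"z": 0.5,"wx": 0,"wy": 0,"wz": 0.021}])

```text
t: 29.57
eef_pos: [0.6218, 0.2285, 0.2496]
tool_rot: [0.0, 0.744, 0.668, -0.001]
contact_force: [-0.2, -0.8, -0.1]
gripper_width: 0.998
```

Emit:
jog_arm(plan=[{"x": 0,"y": 0,"z": 0,"wx": 0,"wy": 0,"wz": 0},{"x": 0,"y": 0,"z": 0,"wx": 0,"wy": 0,"wz": 0},{"x": 0,"y": 0,"z": 0,"wx": 0,"wy": 0,"wz": 0},{"x": 0,"y": 0,"z": 0,"wx": 0,"wy": 0,"wz": 0},{"x": 0,"y": 0,"z": 0,"wx": 0,"wy": 0,"wz": 0},{"x": 0,"y": 0,"z": 0,"wx": 0,"wy": 0,"wz": 0},{"x": 0,"y": 0,"z": 0,"wx": 0,"wy": 0,"wz": 0},{"x": 0,"y": 0,"z": 0,"wx": 0,"wy": 0,"wz": 0},{"x": 0,"y": 0,"z": 0,"wx": 0,"wy": 0,"wz": 0},{"x": 0,"y": 0,"z": 0,"wx": 0,"wy": 0,"wz": 0}], hand=-1, grip_force=30)

```text
t: 30.4
eef_pos: [0.6221, 0.2285, 0.2502]
tool_rot: [0.0, 0.744, 0.668, -0.001]
contact_force: [-1.6, -0.6, 5.7]
gripper_width: 0.147
```

Emit:
jog_arm(plan=[{"x": 0,"y": -0.096,"z": -0.003,"wx": 0,"wy": 0,"wz": 0},{"x": 0,"y": -0.185,"z": 0.003,"wx": 0,"wy": 0,"wz": 0},{"x": 0,"y": -0.274,"z": 0.019,"wx": 0,"wy": 0,"wz": 0},{"x": 0,"y": -0.361,"z": 0.043,"wx": 0,"wy": 0,"wz": 0},{"x": 0,"y": -0.445,"z": 0.075,"wx": 0,"wy": 0,"wz": 0},{"x": 0,"y": -0.525,"z": 0.116,"wx": 0,"wy": 0,"wz": 0},{"x": 0,"y": -0.601,"z": 0.165,"wx": 0,"wy": 0,"wz": 0},{"x": 0,"y": -0.671,"z": 0.221,"wx": 0,"wy": 0,"wz": 0},{"x": 0,"y": -0.736,"z": 0.283,"wx": 0,"wy": 0,"wz": 0},{"x": 0,"y": -0.793,"z": 0.352,"wx": 0,"wy": 0,"wz": 0},{"x": 0,"y": -0.844,"z": 0.426,"wx": 0,"wy": 0,"wz": 0},{"x": 0,"y": -0.887,"z": 0.505,"wx": 0,"wy": 0,"wz": 0}])

```text
t: 31.4
eef_pos: [0.4464, 0.248, 0.1495]
tool_rot: [0.001, 0.744, 0.668, 0.001]
contact_force: [2.1, 0.8, 1.3]
gripper_width: 0.145
```

Emit:
jog_arm(plan=[{"x": 0,"y": 0,"z": 0,"wx": 0,"wy": 0,"wz": 0},{"x": 0,"y": 0,"z": 0,"wx": 0,"wy": 0,"wz": 0}])

```text
t: 31.57
eef_pos: [0.4457, 0.2479, 0.1486]
tool_rot: [0.001, 0.744, 0.668, 0.0]
contact_force: [1.2, 1.9, -4.3]
gripper_width: 0.152
```

Emit:
jog_arm(plan=[{"x": 0,"y": -0.034,"z": 0.079,"wx": 0,"wy": 0,"wz": 0},{"x": 0,"y": -0.059,"z": 0.155,"wx": 0,"wy": 0,"wz": 0},{"x": 0,"y": -0.077,"z": 0.234,"wx": 0,"wy": 0,"wz": 0},{"x": 0,"y": -0.083,"z": 0.27,"wx": 0,"wy": 0,"wz": 0},{"x": 0,"y": -0.087,"z": 0.306,"wx": 0,"wy": 0,"wz": 0},{"x": 0,"y": -0.09,"z": 0.33,"wx": 0,"wy": 0,"wz": 0},{"x": 0,"y": -0.091,"z": 0.35,"wx": 0,"wy": 0,"wz": 0},{"x": 0,"y": -0.092,"z": 0.375,"wx": 0,"wy": 0,"wz": 0},{"x": 0,"y": -0.092,"z": 0.395,"wx": 0,"wy": 0,"wz": 0},{"x": 0,"y": -0.092,"z": 0.405,"wx": 0,"wy": 0,"wz": 0},{"x": 0,"y": -0.092,"z": 0.405,"wx": 0,"wy": 0,"wz": 0}])

```text
t: 32.48
eef_pos: [0.4291, 0.2501, 0.0701]
tool_rot: [0.0, 0.744, 0.668, 0.001]
contact_force: [-4.5, -3.8, 28.4]
gripper_width: 0.15
```

Emit:
jog_arm(plan=[{"x": 0,"y": 0,"z": 0.005,"wx": 0,"wy": 0,"wz": 0},{"x": 0,"y": 0,"z": 0.01,"wx": 0,"wy": 0,"wz": 0},{"x": 0,"y": 0,"z": 0.01,"wx": 0,"wy": 0,"wz": 0},{"x": 0,"y": 0,"z": 0.01,"wx": 0,"wy": 0,"wz": 0}])

```text
t: 32.82
eef_pos: [0.4291, 0.2502, 0.0701]
tool_rot: [-0.001, 0.745, 0.667, 0.001]
contact_force: [-6.1, -4.4, 26.3]
gripper_width: 0.153
```

Emit:
jog_arm(plan=[{"x": 0,"y": 0,"z": 0,"wx": 0,"wy": 0,"wz": 0},{"x": 0,"y": 0,"z": 0,"wx": 0,"wy": 0,"wz": 0},{"x": 0,"y": 0,"z": 0,"wx": 0,"wy": 0,"wz": 0},{"x": 0,"y": 0,"z": 0,"wx": 0,"wy": 0,"wz": 0},{"x": 0,"y": 0,"z": 0,"wx": 0,"wy": 0,"wz": 0}], hand=0.3)

```text
t: 33.23
eef_pos: [0.4288, 0.2501, 0.0699]
tool_rot: [-0.001, 0.745, 0.668, 0.001]
contact_force: [0.0, -0.2, -0.3]
gripper_width: 0.651
```

Emit:
jog_arm(plan=[{"x": 0,"y": 0,"z": -0.1,"wx": 0,"wy": 0,"wz": 0},{"x": 0,"y": 0,"z": -0.25,"wx": 0,"wy": 0,"wz": 0},{"x": 0,"y": 0,"z": -0.45,"wx": 0,"wy": 0,"wz": 0},{"x": 0,"y": 0,"z": -0.65,"wx": 0,"wy": 0,"wz": 0},{"x": 0,"y": 0,"z": -0.8,"wx": 0,"wy": 0,"wz": 0},{"x": 0,"y": 0,"z": -0.8,"wx": 0,"wy": 0,"wz": 0},{"x": 0,"y": 0,"z": -0.8,"wx": 0,"wy": 0,"wz": 0}])

```text
t: 33.82
eef_pos: [0.4295, 0.2504, 0.2314]
tool_rot: [-0.002, 0.744, 0.668, 0.003]
contact_force: [-0.2, 0.2, -1.2]
gripper_width: 0.648
```

```bash
python3 - <<'E'
from h import *
np.set_printoptions(precision=4,suppress=True)
p,r=pose();cal=cams.get_calibration("wrist");snap("wrist","w20");snap("scene","s20");snap("top","t20")
u=np.array([np.cos(np.radians(-6.25)),np.sin(np.radians(-6.25)),0]);h=np.array([.532,.239,.088])+.075*u
for th in(0,.05,.1):
    b=h-.18*np.cos(th)*u+np.array([0,0,.18*np.sin(th)]);print("pred bar",th,*[proj(c,b,cal if c=="wrist" else None) for c in("wrist","scene","top")])
print("pred nose",*[proj(c,np.array([.532,.239,.05])-.068*u,cal if c=="wrist" else None) for c in("wrist","scene","top")])
for c in("wrist","scene","top"):
    for n in("clamp_bar","cart_nose"):print(c,n,[(k["location"],round(k["confidence"],2)) for k in finder.place_of(c,n)[:3]])
for n,z in dict(pulley=0,grease=0,spray=0,pin=0,bearing=0,wrench=0,cart_twin=.024,cart_long=.024).items():
    print(n,[onz("top",k["location"],z)[:2] for k in finder.place_of("top",n)[:2]])
E
```

```text
pred bar 0 [316.9494 193.1222] [350.7506 129.0412] [221.8779 206.8676]
pred bar 0.05 [317.1683 195.5045] [350.9113 126.5283] [221.1442 206.45  ]
pred bar 0.1 [317.928  198.0293] [351.2023 124.0429] [220.4262 205.8766]
pred nose [353.4036 184.4395] [360.7283 143.6268] [226.9134 196.5852]
wrist clamp_bar [([420.4, 184.4], 0.71), ([318.2, 191.9], 0.63), ([517.4, 194.7], 0.39)]
wrist cart_nose [([353.3, 187.2], 0.63), ([545.7, 331.8], 0.43)]
scene clamp_bar [([353.7, 129.4], 0.88)]
scene cart_nose [([357.9, 141.1], 0.79), ([201.8, 214.1], 0.77), ([169.5, 267.7], 0.64)]
top clamp_bar [([220.2, 212.1], 0.75)]
top cart_nose [([368.4, 278.0], 0.93), ([415.5, 266.3], 0.91), ([226.5, 197.8], 0.67)]
pulley [array([0.4737, 0.1258])]
grease []
spray [array([0.708 , 0.0089]), array([0.5466, 0.2496])]
pin [array([ 0.598 , -0.3311])]
bearing [array([ 0.609 , -0.1287])]
wrench [array([ 0.5087, -0.0042])]
cart_twin [array([ 0.4489, -0.1509])]
cart_long [array([ 0.6101, -0.2355])]
```

```bash
python3 - <<'E'
from h import *
a=cv2.imread("pics/top0.png",0).astype(int);b=cv2.imread("pics/t20.png",0).astype(int)
d=abs(a-b);print("wrench diff",d[165:215,300:322].mean(),"pulley",d[180:205,258:280].mean(),"bg",d[220:250,300:330].mean())
print(bot.hand_in())
E
```

```text
wrench diff 12.768181818181818 pulley 8.523636363636363 bg 13.011111111111111
the job is handed in; nothing more can be done
None
```

The short one-nosed cartridge is in the cradle with its nose in the notch, the clamp is shut on it, and I handed the job in at about 34 s. `hand_in` gives no verdict, so I don't know how it was judged.

- **Clamp opening:** I pinched the handle bar and swung the frame up to about 1.66 rad.
- **First placing failed:** the cartridge caught on the end wall and lay tilted, tail up. I took it out, set it flat on free table to level it, and gripped it again.
- **Second placing:** it went in with no sign of pressing on the seat. After release, the scene image showed the tube level.
- **Closing:** I swung the clamp shut against its stop with about 28 N, then let go and backed away.

**Last checks:**
- The bar height at the stop was about 88 mm, which means a clamp angle near 0. The bar found in the wrist and scene images was within 3 px of the predicted closed position. In the top image it was about 5 px off.
- The nose lay within about 4 px of its predicted home position in all three cameras.
- Contact force on the tool was about 0 N right after release.

**Checks that were weak or disagreed:**
- I had no direct reading of how far the seat sank, and I had used all 12 picture views before closing. The last checks therefore rest on forces and the networks.
- The wrench was reported about 12 mm from its first estimate, and the image difference could not settle it because shadows had shifted. I believe it is detection noise.
- The jar was not detected in the last picture.
- The pulley, spray can, pin, bearing and the two other cartridges were all within about 7 mm of where they started.

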